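Make up two battery-assembly kits in their trays

TASK

Make up the two kits. Long tray: lay the aluminium base plate flat on the floor of the wide bay, lay the black battery pack centred and lengthwise on top of the plate, and stand the thin cell upright in the narrow bay. Square tray: stand the thick cell upright in the narrow bay and set the white terminal block on the floor of the wide bay, screws up; leave the test jig, screwdriver and tape roll where they are.

Things in the scene. Friction and masses are not known exactly. Their poses are not given: they have to be found in the camera images.
- long_tray: Low blue open tray, fixed to the bench, 116 mm along its x, 170 mm along its y. Origin: centre of its underside, z up. Walls 4 mm thick, tops 12 mm above the bench; floor 4 mm above the bench. A dividing wall (y 31 to 35 mm) makes a narrow bay at the +y end (inside x -54 to 54, y 35 to 81, centre y 58 mm) and a wide bay (inside x -54 to 54, y -81 to 31, centre y -25 mm).
- square_tray: Low blue open tray, fixed to the bench, square, 116 x 116 mm. Origin: centre of its underside, z up. Walls 4 mm thick, tops 12 mm above the bench; floor 4 mm above the bench. A dividing wall (y 8 to 12 mm) makes a narrow bay on the +y side (inside x -54 to 54, y 12 to 54, centre y 33 mm) and a wide bay (inside x -54 to 54, y -54 to 8, centre y -23 mm).
- base_plate: Flat aluminium plate with four dark screw holes (drawn only), loose, lying on the bench: 80 mm along its x, 46 mm along its y, 10 mm thick; about 100 g. Origin at the centre of its underside, z up.
- pack: Black hard-case battery pack with a grey blank label on top, loose, lying on the bench: case 66 mm along its x, 34 mm along its y, 24 mm tall, with a rigid plug stub (10 x 16 x 12 mm) sticking out at the +x end; about 120 g. Origin at the centre of the case's underside, z up. Either end may point either way on the plate.
- thin_cell: Thin round grey battery cell standing upright on the bench, loose: 18 mm diameter, 65 mm tall, steel button on top; about 46 g. Origin at the centre of its lower end, z up along the cell.
- thick_cell: Thick round grey battery cell standing upright on the bench, loose: 30 mm diameter, 65 mm tall, steel button on top; about 110 g. Origin at the centre of its lower end, z up along the cell.
- terminal_block: White plastic terminal block with four steel screws on top, loose, on the bench: 50 mm along its x, 24 mm along its y (the lower 20 mm; above that a ridge 14 mm wide along y), 28 mm tall in all; about 50 g. Origin at the centre of its underside, z up.
- test_jig: Bystander: heavy dark round pot (84 mm diameter, 55 mm tall) with an upright black box and a green button on top, 121 mm tall in all, loose on the bench. Origin at the centre of its underside. Not to be disturbed.
- screwdriver: Bystander: screwdriver about 170 mm long lying on the bench along its x. Origin under the tool near its middle. Not to be disturbed.
- tape_roll: Bystander: roll of amber tape lying flat on the bench, 90 mm outside diameter, 72 mm hole, 24 mm tall, loose. Origin at the centre of its underside. Not to be disturbed.
Things that resemble listed ones, but are neither listed nor needed, are in the scene too. Leave any orange or yellow look-alike of the square_tray alone.

How it is judged (in metres and radians):
At the end, for the whole second after the job is handed in: Plate flat on the floor of the long tray's wide bay; pack lying on it, centred within 15 mm along, 12 mm across, 15 degrees; thin cell upright in that tray's narrow bay; square tray: thick cell upright in the narrow bay, terminal block screws up on the floor of the wide bay; all released, at rest (x of base_plate in the frame of long_tray between -0.054 and 0.054 m and y of base_plate in the frame of long_tray between -0.081 and 0.031 m and z of base_plate in the frame of long_tray between 0.001 and 0.0065 m and angle between base_plate's own z axis and vertical below 0.06 rad and x of pack in the frame of base_plate between -0.015 and 0.015 m and y of pack in the frame of base_plate between -0.012 and 0.012 m and z of pack in the frame of base_plate between 0.007 and 0.0125 m and angle between each of pack, thin_cell, thick_cell, terminal_block's own z axis and vertical below 0.1 rad and angle between the x axis of pack and the x axis of base_plate, either way round below 0.26 rad and x of thin_cell in the frame of long_tray between -0.054 and 0.054 m and y of thin_cell in the frame of long_tray between 0.035 and 0.081 m and z of thin_cell in the frame of long_tray between 0.001 and 0.0065 m and x of thick_cell in the frame of square_tray between -0.054 and 0.054 m and y of thick_cell in the frame of square_tray between 0.012 and 0.054 m and z of thick_cell in the frame of square_tray between 0.001 and 0.0065 m and x of terminal_block in the frame of square_tray between -0.054 and 0.054 m and y of terminal_block in the frame of square_tray between -0.054 and 0.008 m and z of terminal_block in the frame of square_tray between 0.001 and 0.0065 m and linear speed of each of base_plate, pack, thin_cell, thick_cell, terminal_block below 0.02 m/s); the robot touches nothing.
It fails at once if a bystander (test jig, screwdriver or tape roll) is moved more than 25 mm (distance of any of test_jig, screwdriver, tape_roll from where it was at the start of the episode above 0.025 m).
It also fails if it takes over 128 s, if anything falls off the work surface, if the arm or the gripper's body presses on something with over 40 N, if the wrist force passes 120 N, or if a joint passes its speed limit or range.

ROBOT

A 7-joint arm with a two-finger parallel gripper is mounted at the origin on the work surface. World frame = base frame: x ahead of the robot, y to its left, z up, the work surface at z = 0. Lengths are in mm, angles in rad, forces in N, time in s.
With the tool pointing down it reaches from about 400 to 900 mm from the base axis. Payload 5.5 kg.
Tool frame: the origin (TCP) lies on the centre line of the jaws, within the pads' length; the fingertips stand 17 mm ahead of it and the grasp point (between the pads) lies 2 mm behind it (bot.tip_reach is the distance from the TCP to the fingertips, in mm); z points along the fingers, y is the direction in which the jaws open and shut (so a half turn about z gives the same grasp; the last joint's range is limited). The gripper opens to 85 mm and grips with 20 to 120 N. Pads are 22 mm wide; open, the fingers measure 114 mm over their backs; the gripper's body (76 mm by 85 mm) begins 54 mm behind the grasp point. The pads swing forward as they close: fully open they stand 13 mm farther back than shut.
Start: joints at [-0.865, 0.501, -0.427, 1.55, 0.221, 1.138, -0.21], TCP at [278.471, 587.327, 248.31] pointing down, gripper open.
Joint ranges: [-2.88, 2.88], [-0.31, 2.03], [-1.54, 1.56], [0.2, 2.42], [-1.41, 4.55], [0.19, 2.02], [-2.57, 2.57]. Speed limits (rad/s): [2.57, 2.57, 3.14, 3.14, 3.14, 3.14, 3.14].

INTERFACE

Orientations are given as a unit quaternion [x, y, z, w].
In Python, from workcell import monitor, get_image, get_calibration, bot, recognise, outline_of, spot_point gives the robot as it stands. The module is installed in compiled form; this text tells all that it offers.
- The arm moves only by the shell command python3 -m inch 'ROWS'. ROWS is JSON, a list that holds one entry, the list of rows, each a list of 7 numbers: the turn, a rotation vector about the tool's x, y, z in rad, then the shift along the tool's x, y, z in mm, then the opening, from -1 (shut) to 1 (fully open). A call has 1 to 10 rows; each row is the pose to reach, as a shift and turn from the pose measured when the call began, along the tool's axes at that moment; what a row does not reach only later rows make up. A row lasts 1/12 s, in which the tool goes at most 41.7 mm and 7.16 degrees, less where a joint would pass 70% of its speed; a pose out of reach is approached as far as the arm can. A call with a gripper value outside its range is refused whole. The fingers move at their own pace and stop on an object; the grip force is fixed at half the most. Time passes only in rows, so rows that repeat a pose let the fingers close. It gives the time, the measured TCP pose, the force and the opening at its end, in the units of the state.
- monitor.get_obs(): the state, without advancing time (a new reading comes with each control period).
- get_image(name): name is "scene" or "top"; returns (picture, depth): 384x512x3 uint8, red, green, blue; 384x512 float32, mm along the optical axis (not along the pixel's ray), 0 where there is no reading.
- get_calibration(name): a dict with "mtx" (3x3 intrinsics, pixels), "origin" and "rotation" of the camera in the world. Camera axes: x right, y down, z forward; pixel columns grow to the right and rows downward; lengths in mm; the calibration is good to about 2 mm. A picture is of the moment at which its call begins. get_calibration takes no time and is no camera call.
- bot.finish_job(): hands the job in, once; it reports no verdict.
Trained networks look in the newest picture that a camera, given by its name, has taken for a name from the list of things; names that differ only in an ending like _2 or _b are one class to them, and where a whole thing is asked for, a point or a joint stands for the part that bears it (a point fixed in the world has none). Each returns a list of dicts, best first, with "score" (0 to 1); they miss things now and then, are a little off and sometimes report something else, mostly with a low value. They report only what shows in the picture. A call takes as long as a camera call. They do not tell look-alikes from the thing itself.
- recognise(camera, name): "extent" ([left, top, right, bottom] in pixels, round what is visible of it).
- outline_of(camera, name): "mask" (384x512 bool, what is visible of it) and "extent" ([left, top, right, bottom] in pixels, round what is visible of it).
- spot_point(camera, name): "at" ([column, row] in pixels: a listed point, or the origin of a listed thing).
The state is a dict: "time": time; "q": joint angles; "qd": joint speeds; "effort": joint torques, N m; "ee_pos": TCP position; "tool_rot": TCP orientation; "wrist_force": force on the tool from outside, world axes, zero at the start; "wrist_torque": the same for the moment, N m; "grip_width": finger opening in mm.
Only numpy, scipy, OpenCV 4.12 (cv2) and the standard library are available. Lean on these libraries where they do the work, as an engineer would, in place of code of your own. Each camera call takes 0.05 s, during which the arm holds its last target.

## Working session

There is one attempt and no reset: what is moved stays moved. The work goes in short steps, Python scripts to look and compute and a shell command to move; the robot and the scene stay as the last step left them, time stands still between calls to the robot, and variables do not carry over. Pictures are saved under pics/ and viewed, and the job is handed in when it is done.

```bash
mkdir -p pics; python3 - <<'E'
from workcell import monitor, get_image, get_calibration, bot
import cv2
o=monitor.get_obs(); print({k:o[k] for k in("time","ee_pos","tool_rot","grip_width","wrist_force")},bot.tip_reach)
for n in("scene","top"):
    p,d=get_image(n); cv2.imwrite(f"pics/{n}0.png",cv2.resize(p[:,:,::-1],(800,600)))
    c=get_calibration(n); print(n,c)
E
```

```text
{'time': 0.0, 'ee_pos': array([278.26916498, 586.66396946, 247.25732396]), 'tool_rot': array([ 2.19596000e-01,  9.75590387e-01, -9.64241358e-04, -2.52167061e-04]), 'grip_width': 85.57295300094101, 'wrist_force': array([-0.40901161,  0.47914711, -0.0298405 ])} 17.0
scene {'mtx': array([[359.18945667,   0.        , 248.14241562],
       [  0.        , 359.18945667, 187.66887481],
       [  0.        ,   0.        ,   1.        ]]), 'origin': array([1148.97765357,  409.09662989,  719.81190966]), 'rotation': array([ 0.39289771,  0.84598227, -0.32301609, -0.16001872])}
top {'mtx': array([[481.9462497 ,   0.        , 259.86305758],
       [  0.        , 481.9462497 , 193.14356943],
       [  0.        ,   0.        ,   1.        ]]), 'origin': array([ 435.10984261,  -15.23347607, 1177.21235569]), 'rotation': array([-0.6960846 ,  0.71158583, -0.06171158,  0.07282529])}
```

View pics/scene0.png

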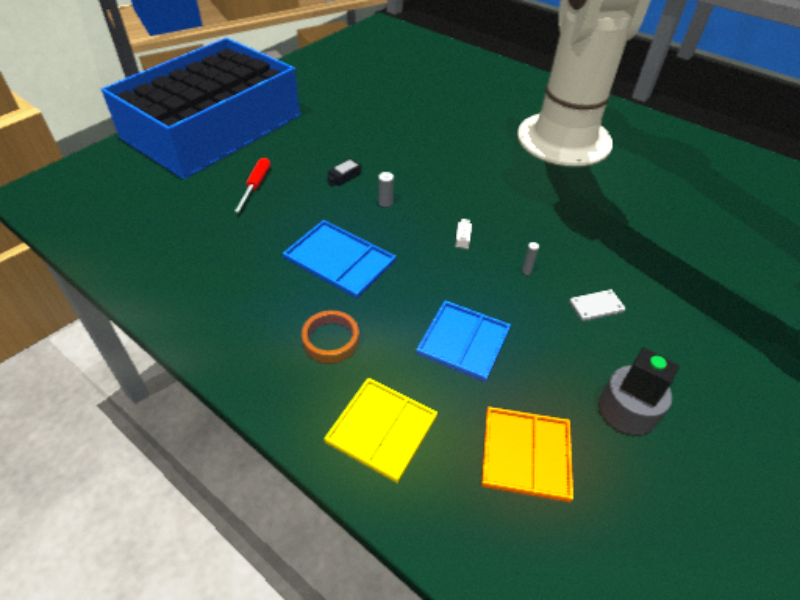

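View pics/top0.png

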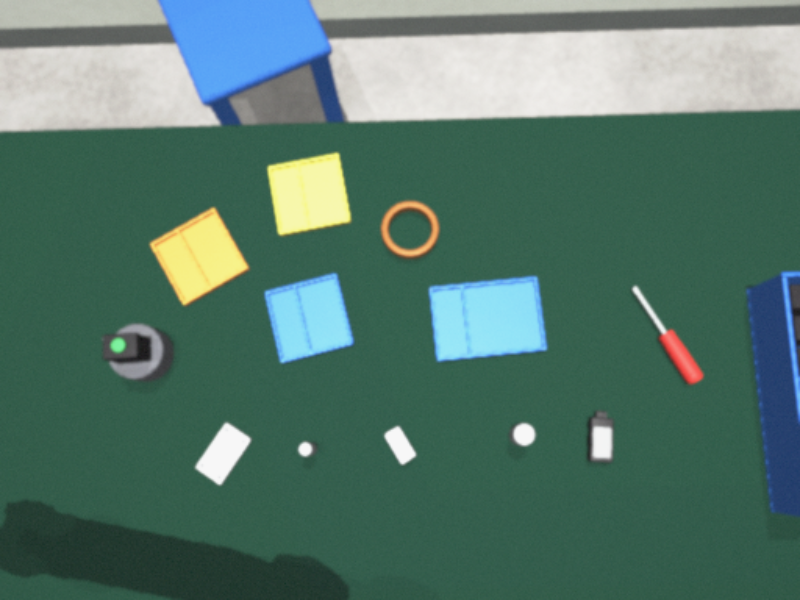

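The scene picture shows the parts in a row: plate (598,305), thin cell (531,258), block (463,234), thick cell (386,190) and pack (344,172). The blue long tray is at (340,257). In the top picture the square-tray candidates are blue (310,318), orange (199,256) and yellow (309,194). Only the blue one fits "blue, square". I'll confirm it in a crop while measuring.

```bash
cat > h.py <<'E'
from workcell import *
import numpy as np, cv2
from scipy.spatial.transform import Rotation as R
def cloud(n,mask,d):
    c=get_calibration(n); K=c["mtx"]; v,u=np.nonzero(mask&(d>0)); z=d[v,u]
    P=np.stack([(u-K[0,2])/K[0,0]*z,(v-K[1,2])/K[1,1]*z,z],1)
    return P@R.from_quat(c["rotation"]).as_matrix().T+c["origin"]
def uv(n,P):
    c=get_calibration(n); q=(np.atleast_2d(P)-c["origin"])@R.from_quat(c["rotation"]).as_matrix()
    p=q@c["mtx"].T; return p[:,:2]/p[:,2:]
def ray(n,px,z):
    c=get_calibration(n); r=R.from_quat(c["rotation"]).as_matrix()@np.linalg.inv(c["mtx"])@[px[0],px[1],1]
    o=c["origin"]; return o+r*(z-o[2])/r[2]
E
python3 - <<'E'
from h import *
p,d=get_image("top")
cv2.imwrite("pics/crop.png",cv2.resize(p[90:245,80:360,::-1],None,fx=2.8,fy=2.8,interpolation=cv2.INTER_CUBIC))
H=dict(long_tray=12,square_tray=12,base_plate=10,pack=24,thin_cell=65,thick_cell=65,terminal_block=28,test_jig=55,screwdriver=15,tape_roll=24)
for n in H:
    for r in outline_of("top",n):
        if r["score"]<.3: continue
        P=cloud("top",r["mask"],d); zt=np.percentile(P[:,2],90)
        # contour pixels to world at top height
        m=r["mask"].astype(np.uint8); v,u=np.nonzero(m)
        W=np.array([ray("top",(a,b),H[n])[:2] for a,b in zip(u,v)])
        rc=cv2.minAreaRect(W.astype(np.float32))
        print(n,round(float(r["score"]),2),[int(x) for x in r["extent"]],"ztop %.0f med %.0f"%(zt,np.median(P[:,2])),"rect",np.round(rc[0]),np.round(rc[1]),round(rc[2],1),"mean",np.round(W.mean(0)))
E
```

```text
Traceback (most recent call last):
  File "h.py", line 12, in ray
    c=get_calibration(n); r=R.from_quat(c["rotation"]).as_matrix()@np.linalg.inv(c["mtx"])@[px[0],px[1],1]
ValueError: time passes only in moves, steps and waits
```

View pics/crop.png

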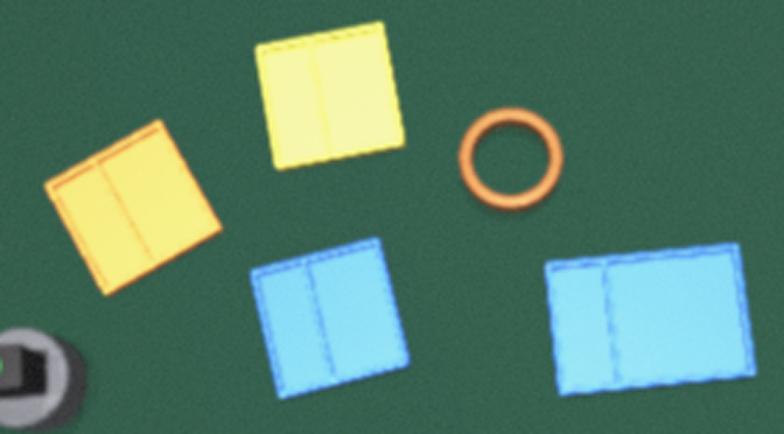

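The crop confirms the blue square tray at crop (330,318), with its divider left of centre. The orange (133,207) and yellow (330,95) trays are the look-alikes. Next I'll cache the calibration and rerun the measurement.

```bash
cat > h.py <<'E'
from workcell import *
import numpy as np, cv2
from scipy.spatial.transform import Rotation as R
C={}
def cal(n):
    if n not in C:
        c=get_calibration(n); C[n]=(np.array(c["mtx"]),np.array(c["origin"]),R.from_quat(c["rotation"]).as_matrix())
    return C[n]
def px2w(n,u,v,z):   # world points at height z
    K,o,M=cal(n); u=np.asarray(u,float);v=np.asarray(v,float)
    r=np.stack([(u-K[0,2])/K[0,0],(v-K[1,2])/K[1,1],np.ones_like(u)],-1)@M.T
    return o+r*((z-o[2])/r[...,2])[...,None]
def cloud(n,mask,d):
    K,o,M=cal(n); v,u=np.nonzero(mask&(d>0)); z=d[v,u]
    return np.stack([(u-K[0,2])/K[0,0]*z,(v-K[1,2])/K[1,1]*z,z],1)@M.T+o
def uv(n,P):
    K,o,M=cal(n); p=(np.atleast_2d(P)-o)@M@K.T; return p[:,:2]/p[:,2:]
H=dict(long_tray=12,square_tray=12,base_plate=10,pack=24,thin_cell=65,thick_cell=65,terminal_block=28,test_jig=55,screwdriver=15,tape_roll=24)
def meas(cam,names,d,thr=.3,zcut=None):
    for n in names:
        for r in outline_of(cam,n):
            if r["score"]<thr: continue
            P=cloud(cam,r["mask"],d); zt=np.percentile(P[:,2],90)
            v,u=np.nonzero(r["mask"]); W=px2w(cam,u,v,H[n])[:,:2]
            rc=cv2.minAreaRect(W.astype(np.float32))
            T=P[P[:,2]>zt-8][:,:2]
            rt=cv2.minAreaRect(T.astype(np.float32))
            print(n,round(float(r["score"]),2),[int(x) for x in r["extent"]],"ztop %.0f med %.0f"%(zt,np.median(P[:,2])),"rect",np.round(rc[0]),np.round(rc[1]),round(rc[2],1),"| top-cloud",np.round(rt[0]),np.round(rt[1]),round(rt[2],1),"mean",np.round(T.mean(0)))
E
python3 - <<'E'
from h import *
p,d=get_image("top")
meas("top",H,d)
print(monitor.get_obs()["time"])
E
```

```text
long_tray 0.91 [272, 180, 347, 232] ztop 10 med 4 rect [ 632. -125.] [119. 172.] 4.7 | top-cloud [ 633. -125.] [120. 172.] 4.7 mean [ 632. -125.]
square_tray 0.94 [169, 98, 226, 148] ztop 10 med 4 rect [842. 156.] [118. 116.] 9.3 | top-cloud [843. 157.] [117. 116.] 9.8 mean [843. 157.]
square_tray 0.64 [170, 177, 224, 232] ztop 10 med 4 rect [638. 156.] [117. 116.] 13.3 | top-cloud [639. 157.] [117. 116.] 13.3 mean [638. 157.]
square_tray 0.57 [100, 136, 158, 199] ztop 10 med 3 rect [742. 333.] [119. 117.] 29.6 | top-cloud [744. 334.] [119. 117.] 28.9 mean [742. 334.]
base_plate 0.58 [126, 272, 161, 308] ztop 12 med 9 rect [431. 284.] [52. 82.] 55.9 | top-cloud [432. 287.] [46. 80.] 56.2 mean [431. 286.]
thin_cell 0.55 [191, 284, 199, 289] ztop 65 med 62 rect [434. 150.] [23. 13.] 88.8 | top-cloud [434. 153.] [15. 13.] 88.9 mean [434. 152.]
thin_cell 0.37 [272, 180, 351, 232] ztop 9 med 4 rect [ 621. -118.] [111. 163.] 5.1 | top-cloud [ 631. -124.] [116. 170.] 5.3 mean [ 631. -124.]
thick_cell 0.59 [328, 269, 342, 283] ztop 66 med 63 rect [ 451. -164.] [36. 29.] 88.8 | top-cloud [ 45
[... 208 characters left out ...]
67 [242, 279, 261, 293] ztop 29 med 26 rect [439.  18.] [47. 24.] 30.2 | top-cloud [439.  18.] [47. 22.] 22.5 mean [440.  17.]
test_jig 0.81 [63, 209, 109, 244] ztop 115 med 55 rect [585. 410.] [114.  82.] 70.8 | top-cloud [586. 413.] [37. 52.] 2.8 mean [585. 411.]
screwdriver 0.89 [407, 187, 449, 244] ztop 26 med 20 rect [ 598. -398.] [167.  31.] 29.3 | top-cloud [ 591. -401.] [148.  24.] 31.2 mean [ 564. -416.]
tape_roll 0.71 [242, 131, 277, 166] ztop 25 med 22 rect [773.  -4.] [85. 90.] 88.5 | top-cloud [776.  -4.] [85. 87.] 88.4 mean [776.  -5.]
tape_roll 0.34 [64, 208, 110, 243] ztop 115 med 55 rect [587. 420.] [112.  88.] 88.7 | top-cloud [586. 413.] [37. 52.] 2.8 mean [585. 411.]
0.75
```

```bash
python3 - <<'E'
from h import *
for cam in("top","scene"):
    p,d=get_image(cam)
    K,o,M=cal(cam)
    full=np.ones(d.shape,bool); 
    v,u=np.nonzero(d>0); P=cloud(cam,full,d)
    for n,(cx,cy),z0,z1 in [("plate",(432,286),6,14),("thin",(434,152),55,75),("block20",(439,18),14,24),("block",(439,18),12,40),("blockridge",(439,18),24,40),("thick",(450,-166),55,75),("pack",(445,-290),14,34),("pack all",(445,-290),6,34)]:
        s=(abs(P[:,0]-cx)<70)&(abs(P[:,1]-cy)<60)&(P[:,2]>z0)&(P[:,2]<z1)
        T=P[s]; 
        if len(T)<5: print(cam,n,len(T)); continue
        rt=cv2.minAreaRect(T[:,:2].astype(np.float32))
        w,V=np.linalg.eigh(np.cov(T[:,:2].T)); a=np.degrees(np.arctan2(V[1,1],V[0,1]))
        print(cam,n,len(T),np.round(rt[0],1),np.round(rt[1]),round(rt[2],1),"mean",np.round(T.mean(0),1),"pca %.1f"%a)
    big=p[230:320,110:410] if cam=="top" else p[90:220,190:420]
    cv2.imwrite(f"pics/crop_{cam}1.png",cv2.resize(big[:,:,::-1],(780,int(780*big.shape[0]/big.shape[1])),interpolation=cv2.INTER_CUBIC))
E
```

```text
top plate 587 [416.7 265. ] [100.  80.] 55.4 mean [431.6 286.5   9.3] pca 147.5
top thin 52 [435.3 152.6] [17. 16.] 88.5 mean [435.6 152.6  63.1] pca 133.3
top block20 99 [438.6  16.3] [50. 24.] 30.4 mean [438.7  16.1  19. ] pca -146.1
top block 221 [438.6  16.3] [50. 24.] 30.4 mean [438.6  16.2  23.7] pca -148.8
top blockridge 122 [438.2  16.6] [49. 14.] 30.4 mean [438.6  16.3  27.5] pca -150.2
top thick 140 [ 450.  -165.7] [29. 27.] 88.4 mean [ 450.  -165.3   63.6] pca 83.6
top pack 450 [ 445.2 -286.8] [34. 76.] 85.3 mean [ 442.1 -286.1   23.4] pca 175.3
top pack all 489 [ 453.  -295.8] [93. 86.] 7.7 mean [ 443.2 -285.5   22.3] pca 175.0
scene plate 417 [427.9 283.3] [68. 83.] 59.7 mean [434.9 290.4  11.6] pca 146.1
scene thin 44 [436.9 156.8] [17. 18.] 57.4 mean [438.9 157.2  63.3] pca -171.4
scene block20 60 [440.5  19.8] [50. 24.] 30.3 mean [445.8  22.9  20.1] pca -149.7
scene block 125 [438.8  18.8] [54. 24.] 30.3 mean [443.7  21.4  24.6] pca -150.0
scene blockridge 63 [438.6  17.8] [52. 16.] 30.2 mean [441.1  20.   29.2] pca -149.3
scene thick 71 [ 451.4 -162.2] [32. 24.] 40.7 mean [ 453.9 -159.7   63.9] pca 50.5
scene pack 182 [ 448.  -282.8] [38. 74.] 82.3 mean [ 448.1 -280.6   23.4] pca 172.5
scene pack all 225 [ 446.1 -284.2] [37. 78.] 85.8 mean [ 448.5 -278.8   21. ] pca 171.1
```

View pics/crop_top1.png

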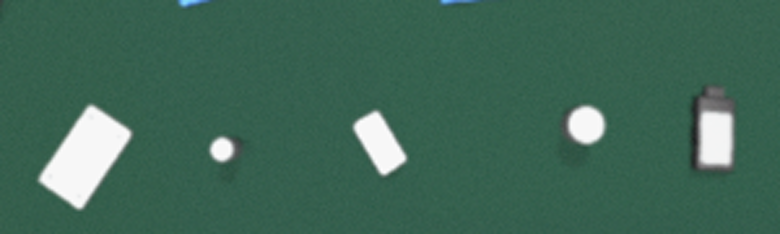

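View pics/crop_scene1.png

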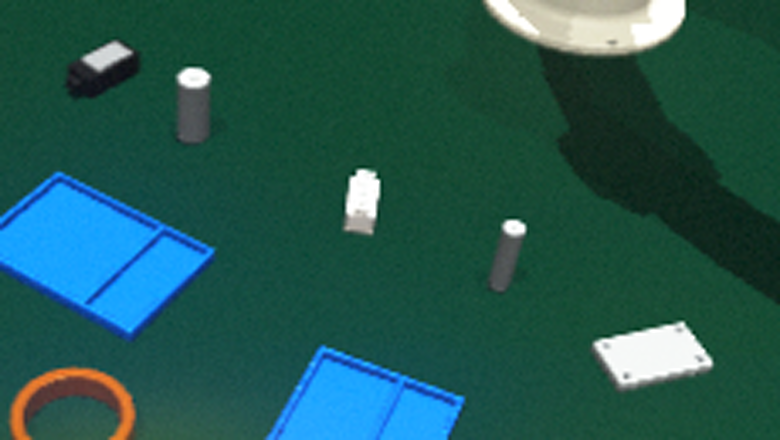

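```bash
cat >> h.py <<'E'
def plan(x,y,z,jaw=None,obs=None):
    """shift/turn in tool axes to reach TCP (x,y,z), jaw axis at angle jaw deg (mod 180), tool straight down"""
    o=obs or monitor.get_obs(); M=R.from_quat(o["tool_rot"]).as_matrix()
    s=M.T@(np.array([x,y,z])-o["ee_pos"])
    cur=np.degrees(np.arctan2(M[1,1],M[0,1]))
    j=cur if jaw is None else jaw
    dj=(j-cur+90)%180-90; j=np.radians(cur+dj)
    G=np.column_stack([[np.sin(j),-np.cos(j),0],[np.cos(j),np.sin(j),0],[0,0,-1]])
    t=R.from_matrix(M.T@G).as_rotvec()
    print("t=%.2f jaw=%.1f q7=%.2f ee=%s gw=%.1f -> [%s, %s]"%(o["time"],cur,o["q"][6],np.round(o["ee_pos"],1),o["grip_width"],", ".join("%.3f"%a for a in t),", ".join("%.1f"%a for a in s)))
E
python3 -c "
from h import *
plan(432,286.5,120,56)"
```

```text
Traceback (most recent call last):
  File "h.py", line 37, in plan
    t=R.from_matrix(M.T@G).as_rotvec()
      ~~~~~~~~~~~~~^^^^^^^
  File "scipy/spatial/transform/_rotation.pyx", line 1143, in scipy.spatial.transform._rotation.Rotation.from_matrix
ValueError: Non-positive determinant (left-handed or null coordinate frame) in rotation matrix 0: [[-9.88675139e-01 -1.50071546e-01 -1.12319480e-05]
 [-1.50071545e-01  9.88675138e-01 -4.73602356e-05]
 [-1.82121715e-05  4.51382917e-05  9.99999999e-01]].
```

```bash
sed -i 's/\[np.sin(j),-np.cos(j),0\]/[-np.sin(j),np.cos(j),0]/' h.py
python3 -c "
from h import *
plan(432,286.5,120,56)"
```

```text
t=0.85 jaw=64.6 q7=-0.21 ee=[278.5 587.3 248.3] gw=85.1 -> [0.000, -0.000, 0.151, -267.6, -206.1, 128.3]
```

```bash
python3 -m inch '[[[0,0,0.151,-268,-206,128,0.35],[0,0,0.151,-268,-206,128,0.35],[0,0,0.151,-268,-206,128,0.35],[0,0,0.151,-268,-206,128,0.35],[0,0,0.151,-268,-206,128,0.35],[0,0,0.151,-268,-206,128,0.35],[0,0,0.151,-268,-206,128,0.35],[0,0,0.151,-268,-206,128,0.35],[0,0,0.151,-268,-206,128,0.35],[0,0,0.151,-268,-206,128,0.35]]]'
python3 -c "
from h import *
plan(432,286.5,35,56)"
```

```text
time: 1.68
ee_pos: [434.6, 278.2, 118.1]
tool_rot: [0.297, 0.955, -0.003, -0.0]
wrist_force: [0.6, -1.0, -0.1]
grip_width: 57.5
t=1.68 jaw=55.4 q7=0.18 ee=[434.6 278.2 118.1] gw=57.5 -> [-0.006, 0.002, -0.010, 7.0, 5.8, 83.0]
```

```bash
python3 -m inch '[[[0,0,0,7,6,40,0.35],[0,0,0,7,6,80,0.35],[0,0,0,7,6,83,0.35],[0,0,0,7,6,83,0.35],[0,0,0,7,6,83,0.35],[0,0,0,7,6,83,0.35]]]'
python3 -c "
from h import *
p,d=get_image('scene'); cv2.imwrite('pics/a1.png',cv2.resize(p[130:260,320:470,::-1],None,fx=5,fy=4.5))
plan(432,286.5,25,56)"
```

```text
time: 2.18
ee_pos: [433.6, 288.3, 37.5]
tool_rot: [0.297, 0.955, -0.001, 0.001]
wrist_force: [-0.6, 0.2, 1.2]
grip_width: 57.7
t=2.23 jaw=55.5 q7=0.11 ee=[433.8 288.2  37.7] gw=57.8 -> [-0.002, 0.004, -0.009, 0.5, -2.4, 12.7]
```

View pics/a1.png

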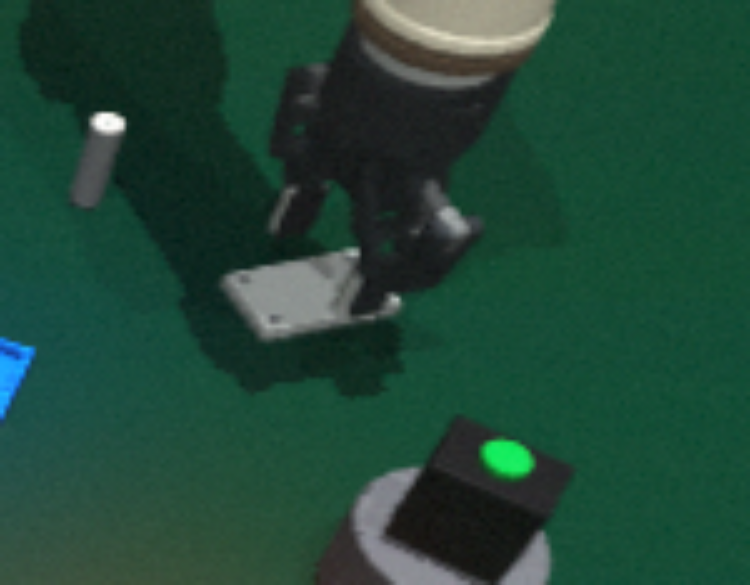

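```bash
python3 -m inch '[[[0,0,0,0.5,-2.4,6,0.35],[0,0,0,0.5,-2.4,12.7,0.35],[0,0,0,0.5,-2.4,15,0.35],[0,0,0,0.5,-2.4,17,0.35],[0,0,0,0.5,-2.4,17,0.35]]]'
python3 -c "
from h import *
p,d=get_image('scene'); cv2.imwrite('pics/a2.png',cv2.resize(p[130:260,320:470,::-1],None,fx=5,fy=4.5))
plan(432,286.5,17,56)"
```

```text
time: 2.65
ee_pos: [431.8, 286.2, 20.3]
tool_rot: [0.297, 0.955, -0.002, 0.001]
wrist_force: [0.8, -0.3, -0.2]
grip_width: 57.9
t=2.70 jaw=55.5 q7=0.09 ee=[431.9 286.3  20.5] gw=57.7 -> [-0.002, 0.003, -0.009, 0.0, 0.2, 3.5]
```

View pics/a2.png

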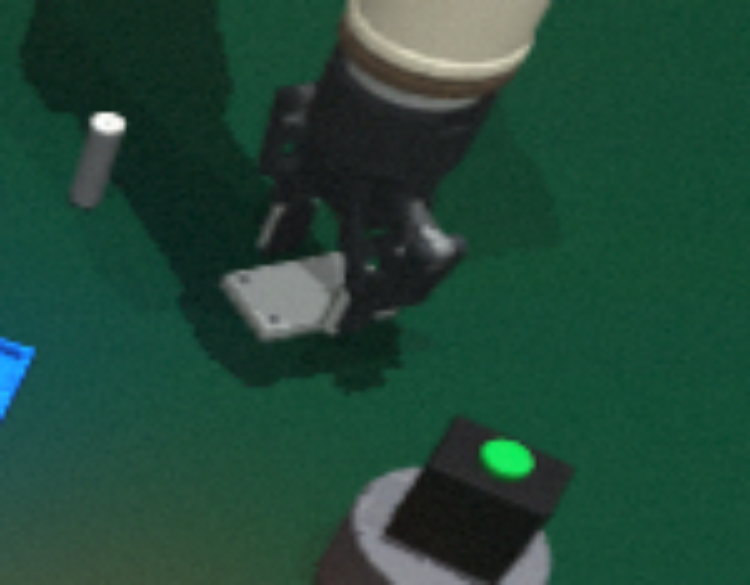

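```bash
python3 -c "
from h import *
p,d=get_image('scene')
a=np.radians(-34);X=np.array([np.cos(a),np.sin(a),0]);Y=np.array([-np.sin(a),np.cos(a),0])
c=np.array([432,286.5,10])
pts=[c+sx*40*X+sy*23*Y for sx,sy in((1,1),(1,-1),(-1,-1),(-1,1))]+[c, c+29*Y-[0,0,7],c-29*Y-[0,0,7]]
q=uv('scene',np.array(pts)); im=cv2.resize(p[130:260,320:470,::-1],None,fx=5,fy=4.5)
q=(q-[320,130])*[5,4.5]; print(np.round(q))
for a,b in q.astype(int): cv2.circle(im,(int(a),int(b)),4,(0,0,255),-1)
cv2.imwrite('pics/a3.png',im)
P=cloud('top',np.ones((384,512),bool),get_image('top')[1])
T=P[(abs(P[:,0]-432)<50)&(abs(P[:,1]-286)<50)&(P[:,2]>5)&(P[:,2]<15)]; print(len(T))
"
```

```text
[[260. 329.]
 [217. 271.]
 [349. 245.]
 [395. 301.]
 [305. 286.]
 [330. 330.]
 [274. 259.]]
236
```

View pics/a3.png

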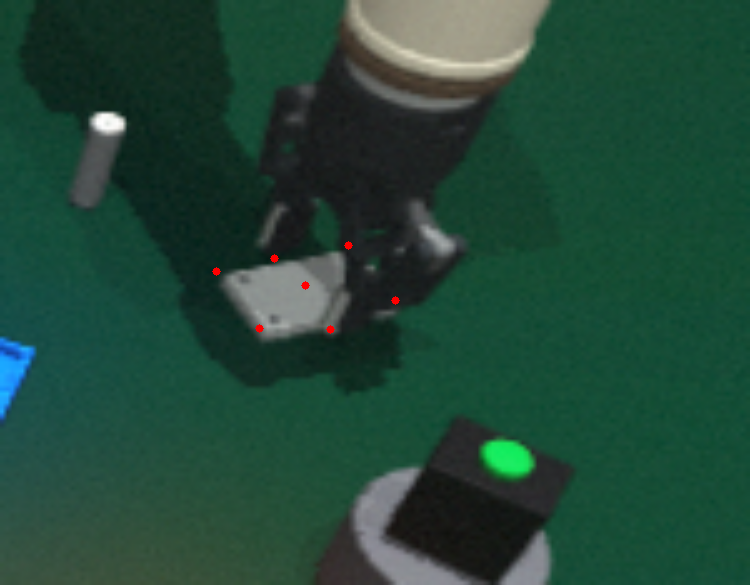

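```bash
python3 -m inch '[[[0,0,0,0,0,2,0.35],[0,0,0,0,0,2,0.35],[0,0,0,0,0,2,-0.3],[0,0,0,0,0,2,-0.3],[0,0,0,0,0,2,-0.3],[0,0,0,0,0,2,-0.3],[0,0,0,0,0,2,-0.3],[0,0,0,0,0,2,-0.3]]]'

```

```text
time: 3.47
ee_pos: [432.2, 286.7, 19.1]
tool_rot: [0.297, 0.955, -0.001, 0.002]
wrist_force: [-0.3, -0.2, 5.3]
grip_width: 44.1
```

```bash
python3 -m inch '[[[0,0,0,0,0,-15,-0.3],[0,0,0,0,0,-55,-0.3],[0,0,0,0,0,-95,-0.3],[0,0,0,0,0,-110,-0.3],[0,0,0,0,0,-110,-0.3],[0,0,0,0,0,-110,-0.3]]]'
python3 -c "
from h import *
p,d=get_image('scene'); cv2.imwrite('pics/a4.png',cv2.resize(p[90:260,320:470,::-1],None,fx=4,fy=3.5))
plan(634.5,-150,115,94.7)"
```

```text
time: 3.97
ee_pos: [432.5, 287.2, 129.9]
tool_rot: [0.297, 0.955, -0.0, 0.002]
wrist_force: [-0.1, 0.6, -0.8]
grip_width: 43.8
t=4.02 jaw=55.5 q7=0.17 ee=[431.6 286.5 128.6] gw=44.0 -> [-0.003, 0.003, -0.685, -414.6, -244.4, 15.6]
```

View pics/a4.png

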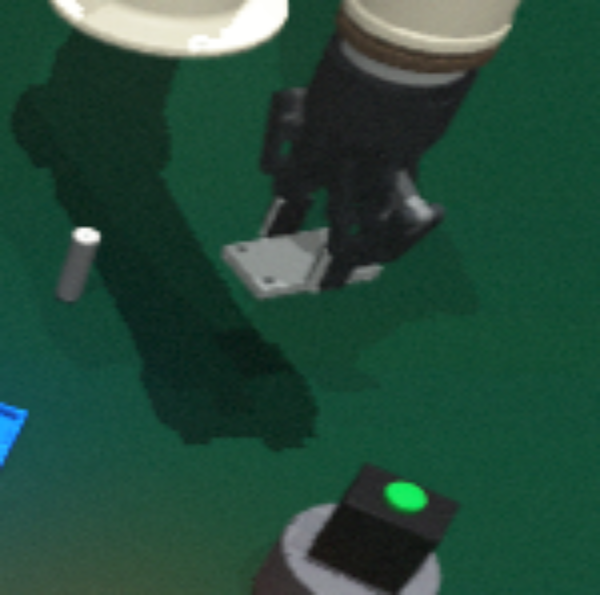

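```bash
python3 -m inch '[[[0,0,-0.685,-415,-244,16,-0.3],[0,0,-0.685,-415,-244,16,-0.3],[0,0,-0.685,-415,-244,16,-0.3],[0,0,-0.685,-415,-244,16,-0.3],[0,0,-0.685,-415,-244,16,-0.3],[0,0,-0.685,-415,-244,16,-0.3],[0,0,-0.685,-415,-244,16,-0.3],[0,0,-0.685,-415,-244,16,-0.3],[0,0,-0.685,-415,-244,16,-0.3],[0,0,-0.685,-415,-244,16,-0.3]]]'
python3 -c "
from h import *
plan(634.5,-150,60,94.7)"
```

```text
time: 4.85
ee_pos: [601.1, -81.3, 114.2]
tool_rot: [-0.041, 0.999, -0.001, -0.001]
wrist_force: [2.2, 0.4, -0.3]
grip_width: 44.0
t=4.85 jaw=94.7 q7=1.53 ee=[601.1 -81.3 114.2] gw=44.0 -> [-0.003, -0.003, -0.000, -27.8, -71.1, 54.3]
```

```bash
python3 -m inch '[[[0,0,0,-28,-71,0,-0.3],[0,0,0,-28,-71,0,-0.3],[0,0,0,-28,-71,20,-0.3],[0,0,0,-28,-71,54,-0.3],[0,0,0,-28,-71,70,-0.3],[0,0,0,-28,-71,70,-0.3],[0,0,0,-28,-71,70,-0.3]]]'
python3 -c "
from h import *
p,d=get_image('top'); cv2.imwrite('pics/a5.png',cv2.resize(p[150:260,250:400,::-1],None,fx=5,fy=5))
plan(634.5,-150,24,94.7)"
```

```text
time: 5.43
ee_pos: [632.2, -149.2, 41.1]
tool_rot: [-0.041, 0.999, -0.001, -0.004]
wrist_force: [0.8, 0.6, -0.1]
grip_width: 43.6
t=5.48 jaw=94.7 q7=1.61 ee=[ 633.9 -149.4   43.1] gw=43.6 -> [-0.002, -0.005, 0.001, -0.6, -0.6, 19.1]
```

View pics/a5.png

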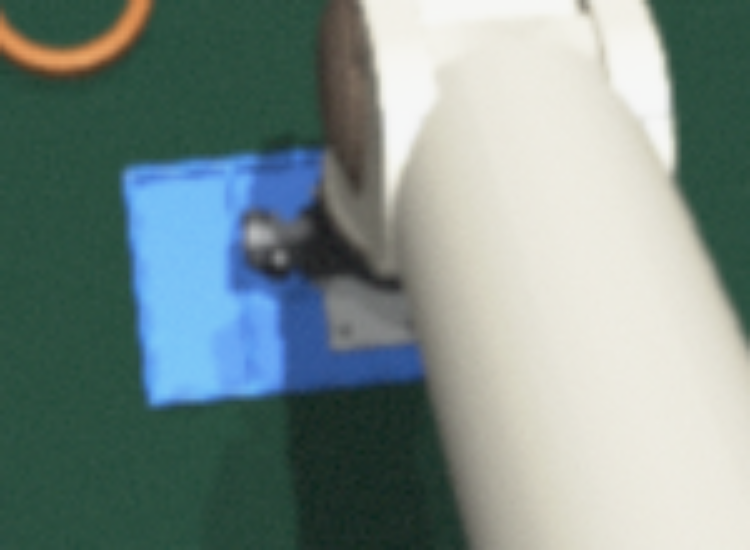

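```bash
python3 -m inch '[[[0,0,0,-0.6,-0.6,10,-0.3],[0,0,0,-0.6,-0.6,16,-0.3],[0,0,0,-0.6,-0.6,19,-0.3],[0,0,0,-0.6,-0.6,20,-0.3],[0,0,0,-0.6,-0.6,20,-0.3]]]'
```

```text
time: 5.9
ee_pos: [634.5, -149.9, 23.4]
tool_rot: [-0.041, 0.999, -0.001, -0.002]
wrist_force: [-1.0, -0.5, -0.0]
grip_width: 43.7
```

```bash
python3 -m inch '[[[0,0,0,0,0,0.5,0.3],[0,0,0,0,0,0.5,0.3],[0,0,0,0,0,0,0.3],[0,0,0,0,0,-10,0.3],[0,0,0,0,0,-40,0.3],[0,0,0,0,0,-80,0.3],[0,0,0,0,0,-120,0.0],[0,0,0,0,0,-120,0.0]]]'
python3 -c "
from h import *
plan(441,-286,130,85.3)"
```

```text
time: 6.57
ee_pos: [641.0, -150.2, 153.5]
tool_rot: [-0.041, 0.999, -0.003, 0.005]
wrist_force: [1.5, -0.1, 0.9]
grip_width: 42.8
t=6.57 jaw=94.7 q7=1.65 ee=[ 641.  -150.2  153.5] gw=42.8 -> [-0.005, 0.010, 0.165, 210.8, -118.6, 22.2]
```

```bash
python3 -m inch '[[[0,0.01,0.165,211,-119,22,0.1],[0,0.01,0.165,211,-119,22,0.1],[0,0.01,0.165,211,-119,22,0.1],[0,0.01,0.165,211,-119,22,0.1],[0,0.01,0.165,211,-119,22,0.1],[0,0.01,0.165,211,-119,22,0.1],[0,0.01,0.165,211,-119,22,0.1],[0,0.01,0.165,211,-119,22,0.1]]]'
python3 -c "
from h import *
p,d=get_image('top')
P=cloud('top',np.ones((384,512),bool),d); cv2.imwrite('pics/a6.png',cv2.resize(p[150:320,250:450,::-1],None,fx=4,fy=3.5))
T=P[(abs(P[:,0]-440)<55)&(abs(P[:,1]+286)<55)&(P[:,2]>14)&(P[:,2]<34)]; print(len(T))
T=P[(abs(P[:,0]-634)<50)&(abs(P[:,1]+152)<45)&(P[:,2]>10.5)&(P[:,2]<20)]; print(len(T),np.round(np.percentile(T,[5,50,95],axis=0)),cv2.minAreaRect(T[:,:2].astype(np.float32)))
plan(441,-286,50,85.3)"
```

```text
time: 7.23
ee_pos: [439.2, -288.4, 130.9]
tool_rot: [0.043, 0.999, -0.003, 0.0]
wrist_force: [1.4, 0.7, -0.4]
grip_width: 47.3
250
557 [[ 597. -172.   11.]
 [ 632. -151.   14.]
 [ 669. -131.   17.]] ((632.77294921875, -152.31170654296875), (80.55720520019531, 47.07431411743164), 4.511618614196777)
t=7.28 jaw=85.2 q7=1.85 ee=[ 441.  -287.   131.1] gw=47.1 -> [-0.006, 0.002, -0.002, 0.3, 1.5, 81.1]
```

View pics/a6.png

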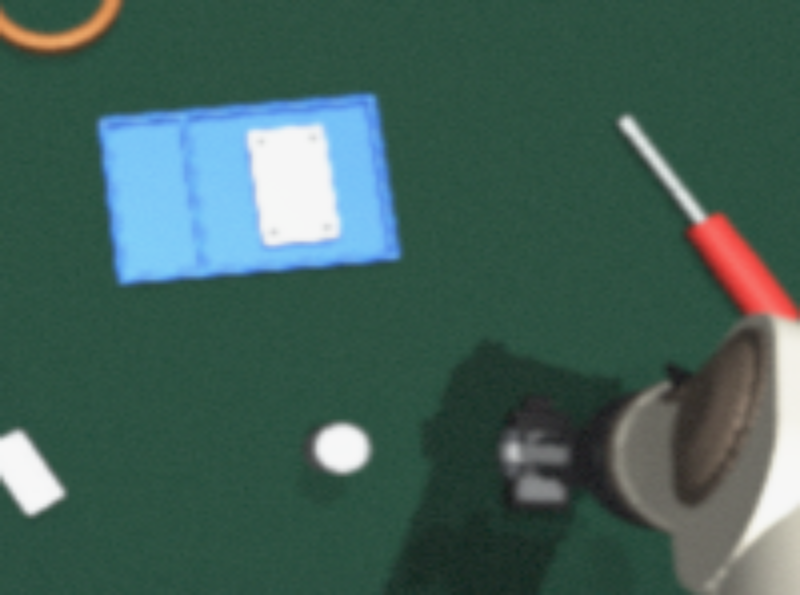

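```bash
python3 -m inch '[[[0,0,0,0,1,40,0.2],[0,0,0,0,1,75,0.2],[0,0,0,0,1,75,0.2],[0,0,0,0,1,75,0.2],[0,0,0,0,1,75,0.2]]]'
python3 -c "
from h import *
p,d=get_image('scene'); cv2.imwrite('pics/a7.png',cv2.resize(p[50:150,180:300,::-1],None,fx=6,fy=6))
plan(440.5,-285.5,24,85.3)"
```

```text
time: 7.7
ee_pos: [443.1, -285.8, 57.4]
tool_rot: [0.041, 0.999, -0.003, 0.002]
wrist_force: [-0.3, -0.1, -0.2]
grip_width: 51.0
t=7.75 jaw=85.3 q7=1.80 ee=[ 443.5 -286.5   58.1] gw=51.3 -> [-0.007, 0.005, -0.000, 3.2, 1.0, 34.1]
```

View pics/a7.png

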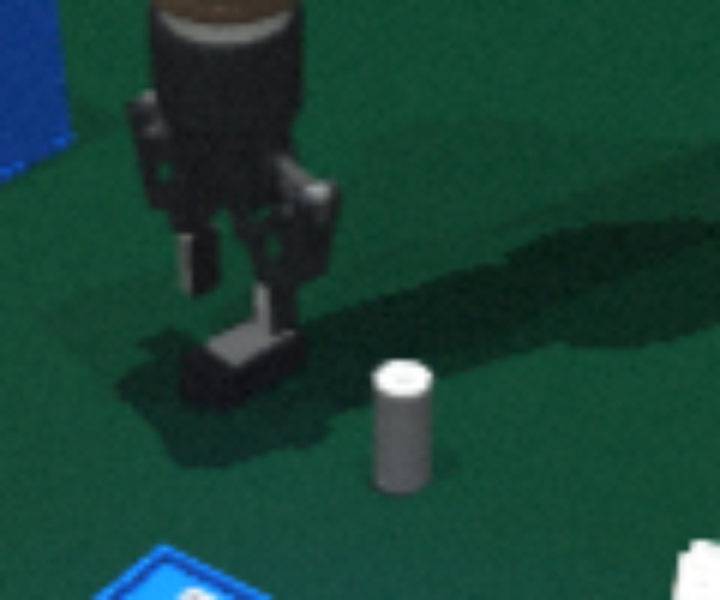

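```bash
python3 -m inch '[[[0,0,0,3,1,15,0.2],[0,0,0,3,1,30,0.2],[0,0,0,3,1,35,0.2],[0,0,0,3,1,35,0.2],[0,0,0,3,1,35,-0.6],[0,0,0,3,1,35,-0.6],[0,0,0,3,1,35,-0.6],[0,0,0,3,1,35,-0.6],[0,0,0,3,1,35,-0.6],[0,0,0,3,1,35,-0.6]]]'
python3 -m inch '[[[0,0,0,0,0,-15,-0.6],[0,0,0,0,0,-55,-0.6],[0,0,0,0,0,-95,-0.6],[0,0,0,0,0,-105,-0.6],[0,0,0,0,0,-105,-0.6],[0,0,0,0,0,-105,-0.6]]]'
python3 -c "
from h import *
p,d=get_image('scene'); cv2.imwrite('pics/a8.png',cv2.resize(p[20:150,180:320,::-1],None,fx=5,fy=4.5))
plan(633,-152,125,94.6)"
```

```text
time: 8.58
ee_pos: [442.1, -286.2, 24.8]
tool_rot: [0.041, 0.999, -0.004, 0.004]
wrist_force: [-0.4, 0.2, 6.8]
grip_width: 32.5
time: 9.08
ee_pos: [441.5, -285.7, 130.5]
tool_rot: [0.041, 0.999, -0.005, 0.005]
wrist_force: [-0.1, -0.1, -1.8]
grip_width: 32.4
t=9.13 jaw=85.3 q7=1.85 ee=[ 440.5 -285.1  129.2] gw=32.6 -> [-0.009, 0.006, -0.163, -180.8, 148.6, 4.2]
```

View pics/a8.png

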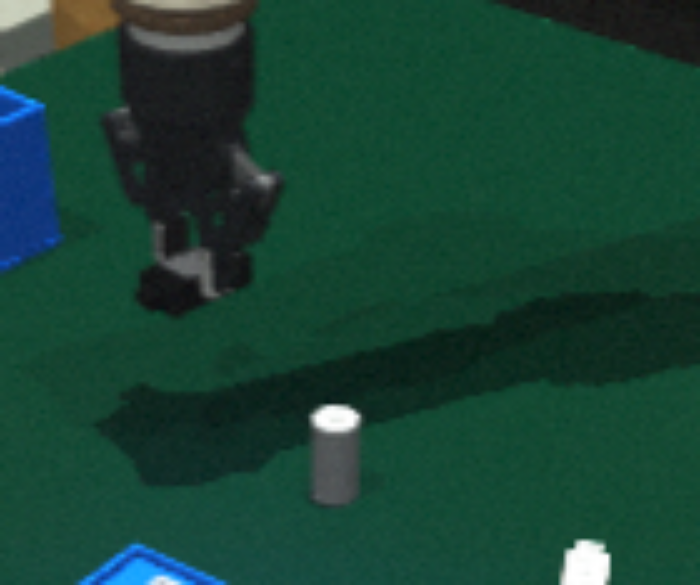

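```bash
python3 -m inch '[[[-0.009,0.006,-0.163,-182,150,4,-0.6],[-0.009,0.006,-0.163,-182,150,4,-0.6],[-0.009,0.006,-0.163,-182,150,4,-0.6],[-0.009,0.006,-0.163,-182,150,4,-0.6],[-0.009,0.006,-0.163,-182,150,4,-0.6],[-0.009,0.006,-0.163,-182,150,4,-0.6],[-0.009,0.006,-0.163,-182,150,4,-0.6],[-0.009,0.006,-0.163,-182,150,30,-0.6],[-0.009,0.006,-0.163,-182,150,64,-0.6],[-0.009,0.006,-0.163,-182,150,64,-0.6]]]'
python3 -c "
from h import *
plan(634.5,-150.5,40,94.6)"
```

```text
time: 9.97
ee_pos: [627.9, -150.2, 56.1]
tool_rot: [-0.04, 0.999, 0.002, -0.007]
wrist_force: [-1.8, -0.4, -2.8]
grip_width: 32.6
t=9.97 jaw=94.6 q7=1.62 ee=[ 627.9 -150.2   56.1] gw=32.6 -> [0.004, -0.014, 0.001, -6.8, -0.9, 16.0]
```

```bash
python3 -m inch '[[[0.004,-0.014,0,-6.8,-0.9,0,-0.6],[0.004,-0.014,0,-6.8,-0.9,4,-0.6],[0.004,-0.014,0,-6.8,-0.9,10,-0.6],[0.004,-0.014,0,-6.8,-0.9,14,-0.6],[0.004,-0.014,0,-6.8,-0.9,16,-0.6],[0.004,-0.014,0,-6.8,-0.9,16,-0.6]]]'
python3 -c "
from h import *
p,d=get_image('scene'); cv2.imwrite('pics/a9.png',cv2.resize(p[100:220,150:300,::-1],None,fx=5,fy=5))
plan(634.5,-150.5,39,94.6)"
```

```text
time: 10.47
ee_pos: [634.6, -150.7, 40.3]
tool_rot: [-0.04, 0.999, -0.0, 0.0]
wrist_force: [-0.5, -0.5, -0.6]
grip_width: 32.6
t=10.52 jaw=94.6 q7=1.61 ee=[ 634.7 -150.7   40.6] gw=32.7 -> [-0.000, 0.001, 0.000, 0.2, 0.2, 1.6]
```

View pics/a9.png

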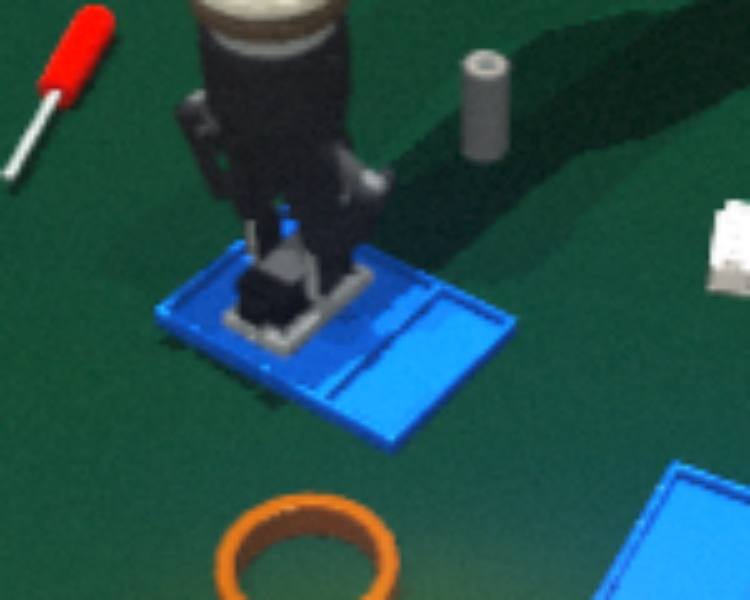

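```bash
python3 -m inch '[[[0,0,0,0,0,2,-0.6],[0,0,0,0,0,2,-0.6],[0,0,0,0,0,2,0.05],[0,0,0,0,0,2,0.05],[0,0,0,0,0,2,0.05],[0,0,0,0,0,-8,0.05],[0,0,0,0,0,-38,0.05],[0,0,0,0,0,-78,-0.1],[0,0,0,0,0,-110,-0.1],[0,0,0,0,0,-110,-0.1]]]'
python3 -c "
from h import *
plan(438.7,16.8,125,120.4)"
```

```text
time: 11.35
ee_pos: [639.8, -151.2, 159.4]
tool_rot: [-0.04, 0.999, -0.002, 0.007]
wrist_force: [1.4, 0.2, 0.3]
grip_width: 38.4
t=11.35 jaw=94.6 q7=1.66 ee=[ 639.8 -151.2  159.4] gw=38.4 -> [-0.007, 0.012, -0.450, 187.3, 183.8, 31.2]
```

```bash
python3 -m inch '[[[-0.007,0.012,-0.45,187,184,31,-0.1],[-0.007,0.012,-0.45,187,184,31,-0.1],[-0.007,0.012,-0.45,187,184,31,-0.1],[-0.007,0.012,-0.45,187,184,31,-0.1],[-0.007,0.012,-0.45,187,184,31,-0.1],[-0.007,0.012,-0.45,187,184,31,-0.1],[-0.007,0.012,-0.45,187,184,31,-0.1],[-0.007,0.012,-0.45,187,184,31,-0.1],[-0.007,0.012,-0.45,187,184,31,-0.1]]]'
python3 -c "
from h import *
p,d=get_image('top'); cv2.imwrite('pics/b1.png',cv2.resize(p[160:270,250:370,::-1],None,fx=5,fy=5))
P=cloud('top',np.ones((384,512),bool),d)
T=P[(abs(P[:,0]-634)<50)&(abs(P[:,1]+152)<45)&(P[:,2]>28)&(P[:,2]<48)]; print(len(T),np.round(np.percentile(T,[5,50,95],axis=0)),cv2.minAreaRect(T[:,:2].astype(np.float32)))
plan(439,17.5,60,120.4)"
```

```text
time: 12.1
ee_pos: [439.7, 17.1, 126.0]
tool_rot: [-0.263, 0.965, -0.001, 0.001]
wrist_force: [0.1, -0.4, -0.3]
grip_width: 38.5
418 [[ 603. -168.   32.]
 [ 634. -152.   37.]
 [ 668. -137.   41.]] ((637.9622192382812, -152.12692260742188), (75.7021484375, 34.74547576904297), 4.697497367858887)
t=12.15 jaw=120.4 q7=1.76 ee=[440.6  16.5 126.1] gw=38.7 -> [-0.002, 0.002, -0.000, 1.0, 1.8, 66.0]
```

View pics/b1.png

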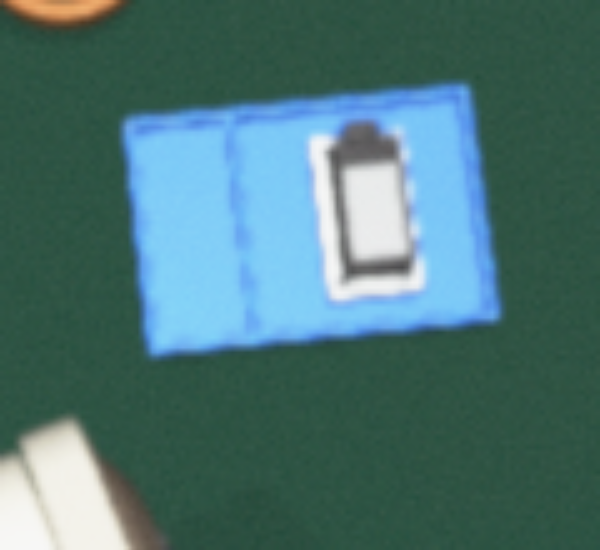

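```bash
python3 -m inch '[[[0,0,0,1,1.8,35,-0.1],[0,0,0,1,1.8,66,-0.1],[0,0,0,1,1.8,66,-0.1],[0,0,0,1,1.8,66,-0.1],[0,0,0,1,1.8,66,-0.1]]]'
python3 -c "
from h import *
p,d=get_image('scene'); cv2.imwrite('pics/b2.png',cv2.resize(p[70:180,240:370,::-1],None,fx=6,fy=5.4))
plan(439,17.3,26,120.4)"
```

```text
time: 12.57
ee_pos: [440.3, 17.2, 60.9]
tool_rot: [-0.262, 0.965, -0.001, 0.002]
wrist_force: [0.2, 0.3, 1.4]
grip_width: 38.2
t=12.62 jaw=120.3 q7=1.65 ee=[440.7  17.3  61.4] gw=38.4 -> [-0.003, 0.004, -0.001, 1.6, 0.9, 35.4]
```

View pics/b2.png

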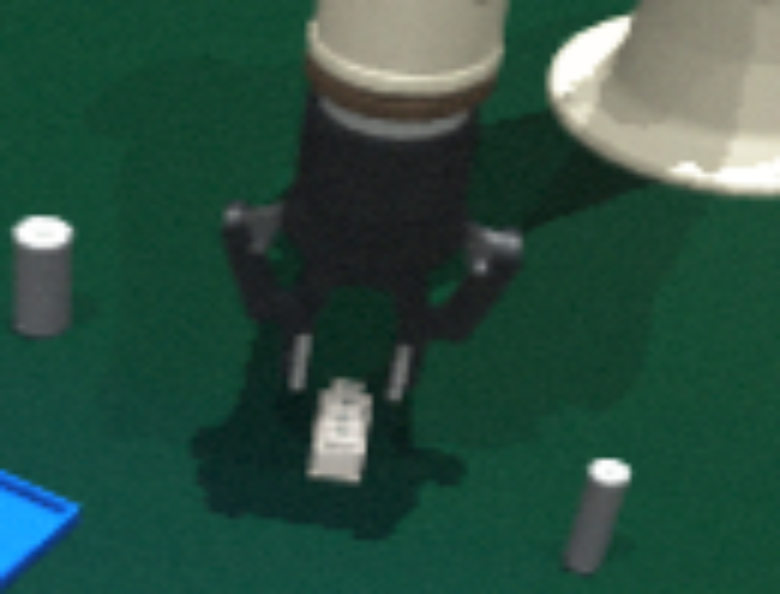

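```bash
python3 -m inch '[[[0,0,0,1.6,0.9,15,-0.1],[0,0,0,1.6,0.9,30,-0.1],[0,0,0,1.6,0.9,35,-0.1],[0,0,0,1.6,0.9,35,-0.1],[0,0,0,1.6,0.9,35,-0.85],[0,0,0,1.6,0.9,35,-0.85],[0,0,0,1.6,0.9,35,-0.85],[0,0,0,1.6,0.9,35,-0.85],[0,0,0,1.6,0.9,35,-0.85],[0,0,0,1.6,0.9,35,-0.85]]]'
python3 -m inch '[[[0,0,0,0,0,-15,-0.85],[0,0,0,0,0,-55,-0.85],[0,0,0,0,0,-95,-0.85],[0,0,0,0,0,-105,-0.85],[0,0,0,0,0,-105,-0.85],[0,0,0,0,0,-105,-0.85]]]'
python3 -c "
from h import *
p,d=get_image('scene'); cv2.imwrite('pics/b3.png',cv2.resize(p[50:180,240:370,::-1],None,fx=5,fy=4.5))
plan(645,136,125,103.3)"
```

```text
time: 13.45
ee_pos: [439.9, 17.3, 27.7]
tool_rot: [-0.262, 0.965, -0.001, 0.003]
wrist_force: [-0.9, 1.0, 6.1]
grip_width: 22.3
time: 13.95
ee_pos: [439.9, 16.9, 133.6]
tool_rot: [-0.261, 0.965, -0.002, 0.004]
wrist_force: [0.2, -0.9, -0.4]
grip_width: 22.2
t=14.00 jaw=120.3 q7=1.76 ee=[438.9  16.9 132.6] gw=22.3 -> [-0.004, 0.006, 0.297, -238.0, -1.2, 8.8]
```

View pics/b3.png

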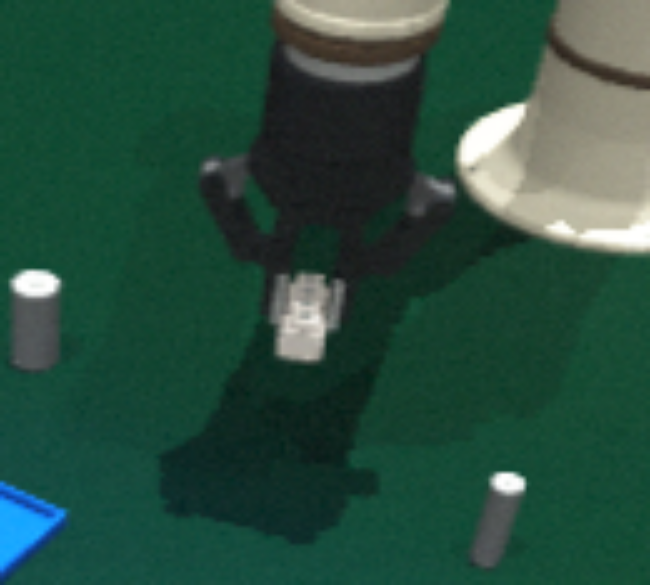

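```bash
python3 -m inch '[[[-0.004,0.006,0.297,-238,-1,9,-0.85],[-0.004,0.006,0.297,-238,-1,9,-0.85],[-0.004,0.006,0.297,-238,-1,9,-0.85],[-0.004,0.006,0.297,-238,-1,9,-0.85],[-0.004,0.006,0.297,-238,-1,9,-0.85],[-0.004,0.006,0.297,-238,-1,9,-0.85],[-0.004,0.006,0.297,-238,-1,30,-0.85],[-0.004,0.006,0.297,-238,-1,65,-0.85],[-0.004,0.006,0.297,-238,-1,72,-0.85],[-0.004,0.006,0.297,-238,-1,72,-0.85]]]'
python3 -c "
from h import *
p,d=get_image('scene'); cv2.imwrite('pics/b4.png',cv2.resize(p[140:260,230:370,::-1],None,fx=5,fy=5))
plan(645,136,34,103.3)"
```

```text
time: 14.83
ee_pos: [640.8, 135.0, 56.3]
tool_rot: [-0.116, 0.993, -0.001, -0.005]
wrist_force: [-0.2, -0.6, -0.6]
grip_width: 22.4
t=14.88 jaw=103.3 q7=1.27 ee=[642.7 135.5  59. ] gw=22.0 -> [0.000, -0.006, 0.001, -2.5, -0.0, 24.9]
```

View pics/b4.png

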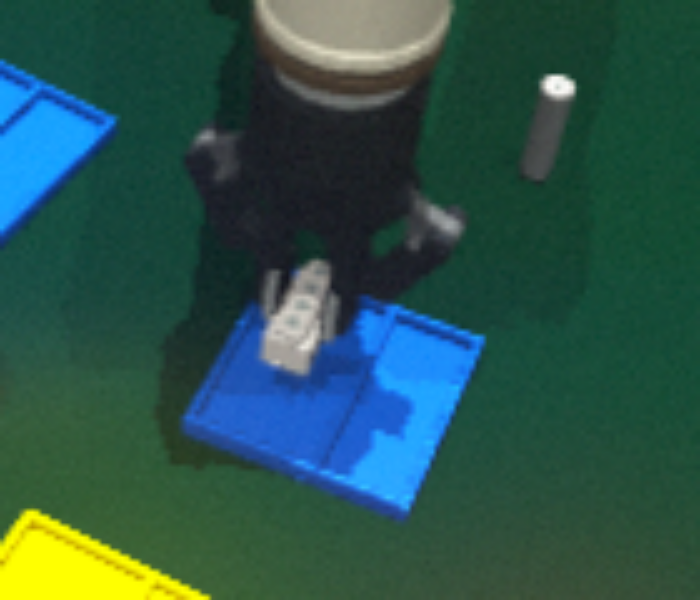

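Block hangs level above the wide bay. Lower it and release.

```bash
python3 -m inch '[[[0,-0.006,0,-2.5,0,8,-0.85],[0,-0.006,0,-2.5,0,16,-0.85],[0,-0.006,0,-2.5,0,24,-0.85],[0,-0.006,0,-2.5,0,28,-0.85],[0,-0.006,0,-2.5,0,28,-0.85],[0,-0.006,0,-2.5,0,28,-0.85]]]'
```

```text
time: 15.38
ee_pos: [645.2, 135.8, 31.8]
tool_rot: [-0.116, 0.993, -0.0, 0.0]
wrist_force: [-2.5, 0.0, 4.4]
grip_width: 22.3
```

```bash
python3 -m inch '[[[0,0,0,0,0,0,-0.3],[0,0,0,0,0,0,-0.3],[0,0,0,0,0,0,-0.3],[0,0,0,0,0,-10,-0.3],[0,0,0,0,0,-45,-0.3],[0,0,0,0,0,-85,0.1],[0,0,0,0,0,-115,0.1],[0,0,0,0,0,-115,0.1]]]'
python3 -c "
from h import *
plan(451,-164,140,100)"
```

```text
time: 16.05
ee_pos: [649.8, 137.7, 155.3]
tool_rot: [-0.116, 0.993, 0.001, 0.006]
wrist_force: [1.0, 0.1, 0.2]
grip_width: 46.8
t=16.05 jaw=103.3 q7=1.31 ee=[649.8 137.7 155.3] gw=46.8 -> [0.000, 0.013, 0.058, 263.2, -247.8, 12.0]
```

```bash
python3 -m inch '[[[0,0.013,0.058,263,-248,12,0.1],[0,0.013,0.058,263,-248,12,0.1],[0,0.013,0.058,263,-248,12,0.1],[0,0.013,0.058,263,-248,12,0.1],[0,0.013,0.058,263,-248,12,0.1],[0,0.013,0.058,263,-248,12,0.1],[0,0.013,0.058,263,-248,12,0.1],[0,0.013,0.058,263,-248,12,0.1],[0,0.013,0.058,263,-248,12,0.1],[0,0.013,0.058,263,-248,12,0.1]]]'
python3 -c "
from h import *
p,d=get_image('top'); cv2.imwrite('pics/b5.png',cv2.resize(p[160:300,150:350,::-1],None,fx=4,fy=4))
P=cloud('top',np.ones((384,512),bool),d)
T=P[(abs(P[:,0]-644)<45)&(abs(P[:,1]-134)<40)&(P[:,2]>16)&(P[:,2]<40)]; print(len(T),np.round(np.percentile(T,[5,50,95],axis=0)),cv2.minAreaRect(T[:,:2].astype(np.float32)))
plan(451,-164.5,90,100)"
```

```text
time: 16.88
ee_pos: [447.2, -170.1, 140.0]
tool_rot: [-0.083, 0.997, -0.001, -0.002]
wrist_force: [-0.0, 0.2, 0.1]
grip_width: 47.4
215 [[621. 120.  19.]
 [642. 133.  28.]
 [665. 146.  34.]] ((641.5291748046875, 143.19642639160156), (51.25757598876953, 45.913570404052734), 16.857322692871094)
t=16.93 jaw=99.6 q7=1.84 ee=[ 449.4 -167.3  140.3] gw=46.9 -> [-0.001, -0.001, -0.006, -2.1, 2.6, 50.3]
```

View pics/b5.png

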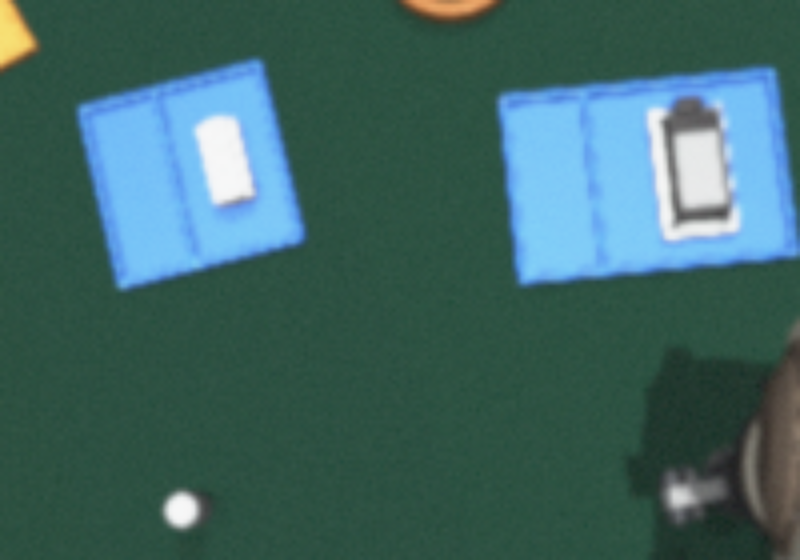

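```bash
python3 -c "
from h import *
p,d=get_image('top')
P=cloud('top',np.ones((384,512),bool),d)
T=P[(abs(P[:,0]-642)<32)&(abs(P[:,1]-133)<20)&(P[:,2]>14)&(P[:,2]<42)]
a=np.radians(13.3); l=(T[:,:2]-[642,133])@np.array([[np.cos(a),-np.sin(a)],[np.sin(a),np.cos(a)]])
for s in range(-30,31,6):
  m=(abs(l[:,0]-s)<3)&(abs(l[:,1])<6)
  if m.sum(): print(s,m.sum(),np.round(T[m,2].mean(),1),np.round(T[m,2].std(),1))
p,d=get_image('scene'); cv2.imwrite('pics/b6.png',cv2.resize(p[170:250,255:335,::-1],None,fx=7,fy=7,interpolation=cv2.INTER_CUBIC))
"
```

```text
-24 11 24.5 6.1
-18 12 32.8 2.0
-12 12 30.2 2.7
-6 13 30.3 2.4
0 11 31.1 2.0
6 11 31.6 3.1
12 12 31.6 1.4
18 12 30.9 2.2
24 12 31.5 1.5
```

View pics/b6.png

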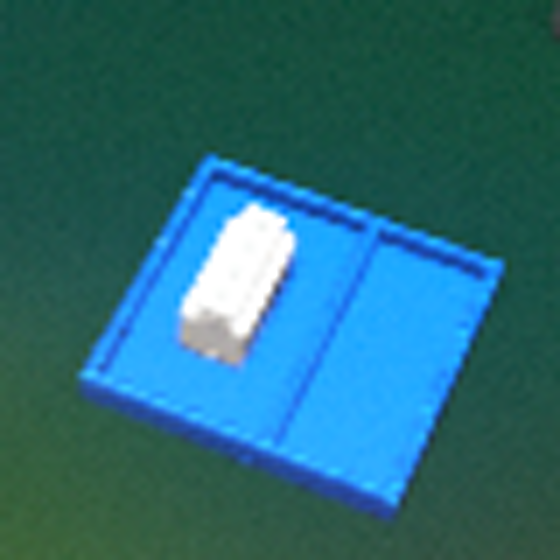

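Block is flat in the wide bay. Next is the thick cell.

```bash
python3 -m inch '[[[0,0,0,-2,2.6,30,0.2],[0,0,0,-2,2.6,45,0.2],[0,0,0,-2,2.6,45,0.2],[0,0,0,-2,2.6,45,0.2]]]'
python3 -c "
from h import *
p,d=get_image('scene'); cv2.imwrite('pics/c1.png',cv2.resize(p[60:150,210:310,::-1],None,fx=6,fy=6))
plan(451,-164.5,42,100)"
```

```text
time: 17.37
ee_pos: [453.7, -159.2, 95.3]
tool_rot: [-0.088, 0.996, 0.001, 0.0]
wrist_force: [0.3, -0.2, 0.9]
grip_width: 51.2
t=17.42 jaw=100.1 q7=1.79 ee=[ 454.3 -159.7   96. ] gw=51.1 -> [0.000, 0.002, 0.002, 4.2, -4.1, 54.0]
```

View pics/c1.png

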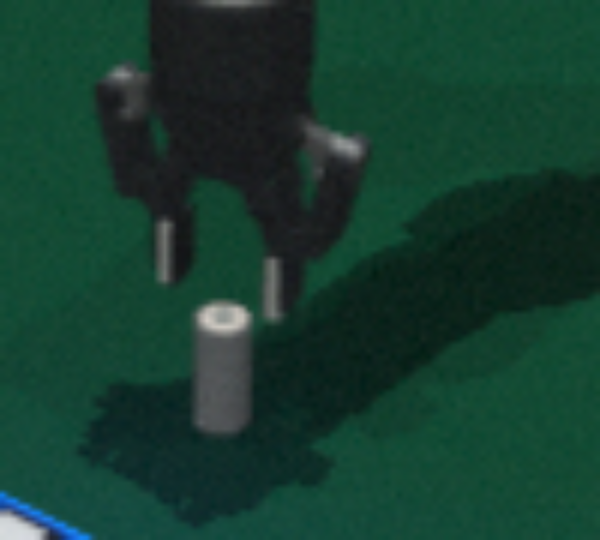

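```bash
python3 -m inch '[[[0,0,0,4.2,-4.1,0,0.2],[0,0,0,4.2,-4.1,2,0.2],[0,0,0,4.2,-4.1,20,0.2],[0,0,0,4.2,-4.1,40,0.2],[0,0,0,4.2,-4.1,54,0.2],[0,0,0,4.2,-4.1,54,0.2],[0,0,0,4.2,-4.1,54,0.2]]]'
python3 -c "
from h import *
p,d=get_image('scene'); cv2.imwrite('pics/c2.png',cv2.resize(p[60:150,210:310,::-1],None,fx=6,fy=6))
plan(451,-164.5,42,100)"
```

```text
time: 18.0
ee_pos: [450.8, -164.5, 42.1]
tool_rot: [-0.088, 0.996, 0.0, 0.0]
wrist_force: [-0.1, -0.3, -0.3]
grip_width: 51.2
t=18.05 jaw=100.1 q7=1.74 ee=[ 451.5 -164.7   42.7] gw=51.2 -> [-0.000, 0.002, 0.002, 0.4, 0.2, 0.7]
```

View pics/c2.png

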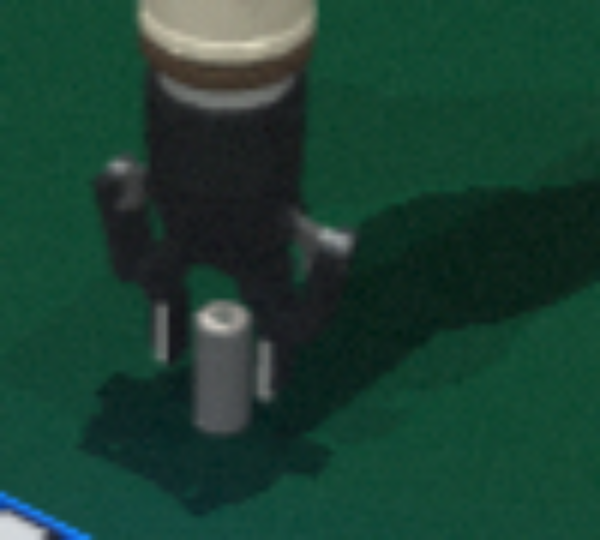

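```bash
python3 -m inch '[[[0,0,0,0,3,2,0.2],[0,0,0,0,3,2,0.2],[0,0,0,0,3,2,-0.75],[0,0,0,0,3,2,-0.75],[0,0,0,0,3,2,-0.75],[0,0,0,0,3,2,-0.75],[0,0,0,0,3,2,-0.75],[0,0,0,0,3,2,-0.75],[0,0,0,0,3,2,-0.75]]]'
python3 -c "
from h import *
p,d=get_image('scene'); cv2.imwrite('pics/c3.png',cv2.resize(p[60:150,210:310,::-1],None,fx=6,fy=6))"
```

```text
time: 18.8
ee_pos: [451.5, -161.9, 41.5]
tool_rot: [-0.088, 0.996, -0.0, 0.002]
wrist_force: [-1.1, 0.5, 5.0]
grip_width: 28.7
```

View pics/c3.png

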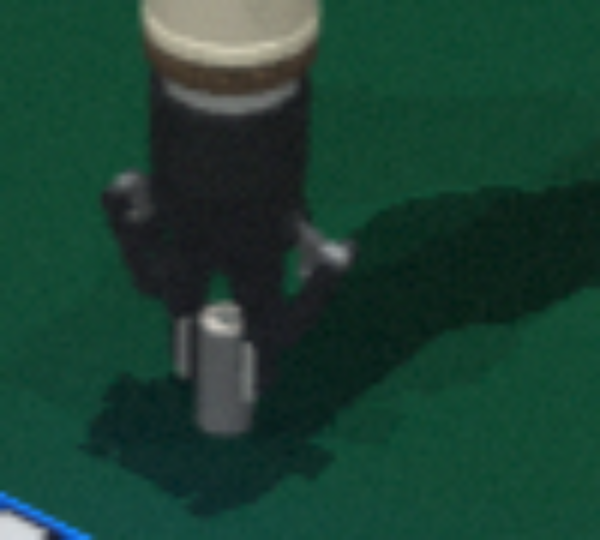

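```bash
python3 -m inch '[[[0,0,0,0,0,-15,-0.75],[0,0,0,0,0,-55,-0.75],[0,0,0,0,0,-95,-0.75],[0,0,0,0,0,-105,-0.75],[0,0,0,0,0,-105,-0.75],[0,0,0,0,0,-105,-0.75]]]'
python3 -c "
from h import *
plan(633,191,142,103.3)"
```

```text
time: 19.35
ee_pos: [451.1, -162.3, 146.6]
tool_rot: [-0.088, 0.996, -0.001, 0.002]
wrist_force: [0.1, -0.4, -1.7]
grip_width: 28.9
t=19.35 jaw=100.1 q7=1.84 ee=[ 451.1 -162.3  146.6] gw=28.9 -> [-0.002, 0.004, -0.056, -240.9, 316.1, 4.9]
```

```bash
python3 -m inch '[[[-0.002,0.004,-0.056,-241,316,5,-0.75],[-0.002,0.004,-0.056,-241,316,5,-0.75],[-0.002,0.004,-0.056,-241,316,5,-0.75],[-0.002,0.004,-0.056,-241,316,5,-0.75],[-0.002,0.004,-0.056,-241,316,5,-0.75],[-0.002,0.004,-0.056,-241,316,5,-0.75],[-0.002,0.004,-0.056,-241,316,5,-0.75],[-0.002,0.004,-0.056,-241,316,5,-0.75],[-0.002,0.004,-0.056,-241,316,5,-0.75],[-0.002,0.004,-0.056,-241,316,5,-0.75]]]'
python3 -c "
from h import *
plan(633,191,70,103.3)"
```

```text
time: 20.18
ee_pos: [632.2, 196.9, 138.6]
tool_rot: [-0.118, 0.993, 0.001, -0.002]
wrist_force: [0.8, 0.9, -0.5]
grip_width: 28.4
t=20.18 jaw=103.5 q7=1.21 ee=[632.2 196.9 138.6] gw=28.4 -> [0.003, -0.003, 0.004, 0.4, -6.2, 68.6]
```

```bash
python3 -m inch '[[[0,0,0,0,-6,0,-0.75],[0,0,0,0,-6,30,-0.75],[0,0,0,0,-6,66,-0.75],[0,0,0,0,-6,70,-0.75],[0,0,0,0,-6,70,-0.75],[0,0,0,0,-6,70,-0.75]]]'
python3 -c "
from h import *
p,d=get_image('scene'); cv2.imwrite('pics/c4.png',cv2.resize(p[140:250,250:360,::-1],None,fx=5.4,fy=5.4))
p,d=get_image('top'); cv2.imwrite('pics/c5.png',cv2.resize(p[160:250,150:250,::-1],None,fx=6,fy=6))
plan(633,191,46,103.3)"
```

```text
time: 20.68
ee_pos: [632.6, 190.9, 67.7]
tool_rot: [-0.118, 0.993, 0.001, -0.003]
wrist_force: [0.2, -0.7, -1.0]
grip_width: 28.8
t=20.78 jaw=103.5 q7=1.18 ee=[634.5 191.6  70.2] gw=28.9 -> [0.003, -0.000, 0.004, 1.6, -0.4, 24.2]
```

View pics/c4.png

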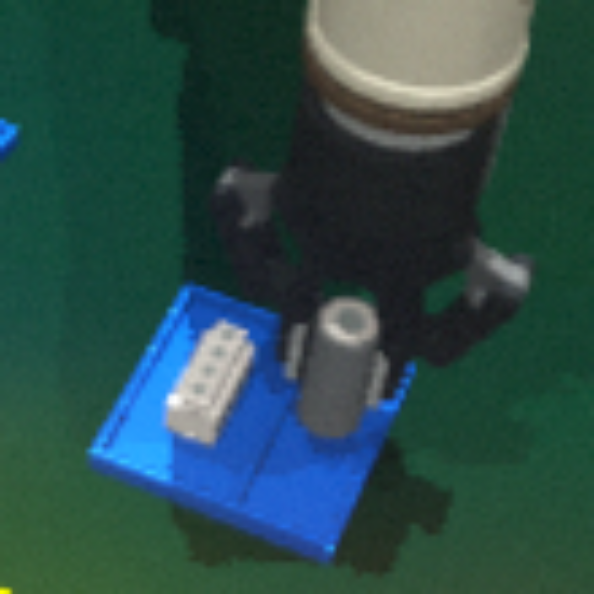

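View pics/c5.png

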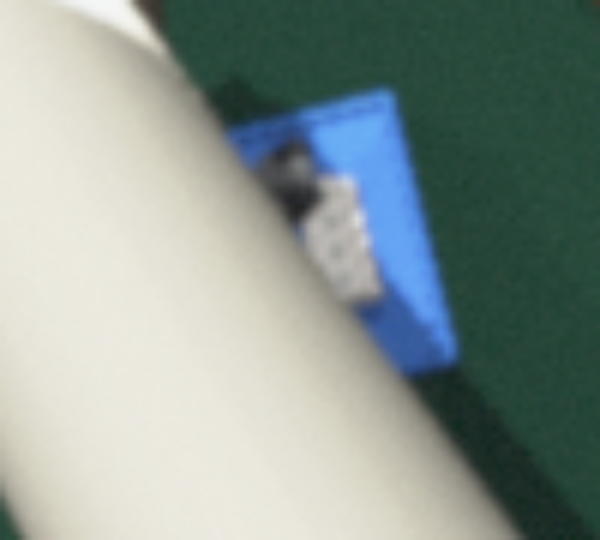

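```bash
python3 -c "
from h import *
p=px2w('scene',[311.7],[218.7],28.5); print(p)
# scene-camera tray divider/bay: project bay corners
a=np.radians(13.3);X=np.array([np.cos(a),np.sin(a),0]);Y=np.array([-np.sin(a),np.cos(a),0]);c=np.array([638.5,156.5,4])
q=(uv('scene',[c+sx*54*X+sy*Y for sx in(-1,1) for sy in(12,54)])-[250,140])*5.4; print(np.round(q))
l=(p[0]-c)@np.column_stack([X,Y]); print(l)"
```

```text
[[636.63979465 197.68768133  28.5       ]]
[[313. 343.]
 [396. 375.]
 [230. 509.]
 [318. 545.]]
[ 7.66490272 40.51092104]
```

```bash
python3 -m inch '[[[0.003,0,0.004,1.6,-3,0,-0.75],[0.003,0,0.004,1.6,-3,8,-0.75],[0.003,0,0.004,1.6,-3,15,-0.75],[0.003,0,0.004,1.6,-3,20,-0.75],[0.003,0,0.004,1.6,-3,23,-0.75],[0.003,0,0.004,1.6,-3,24,-0.75],[0.003,0,0.004,1.6,-3,24,-0.75]]]'
python3 -c "
from h import *
p,d=get_image('scene'); cv2.imwrite('pics/c6.png',cv2.resize(p[140:250,250:360,::-1],None,fx=5.4,fy=5.4))"
```

```text
time: 21.37
ee_pos: [633.3, 188.4, 45.9]
tool_rot: [-0.116, 0.993, 0.0, -0.001]
wrist_force: [-0.0, 0.3, -1.8]
grip_width: 29.0
```

View pics/c6.png

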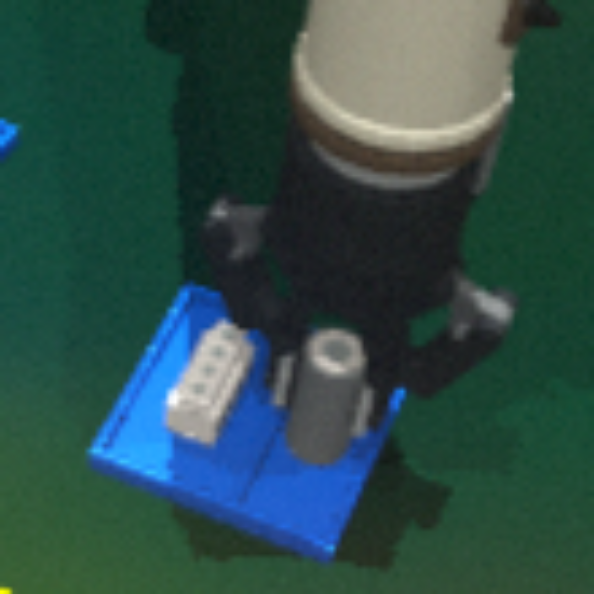

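```bash
python3 -m inch '[[[0,0,0,0,0,1,-0.75],[0,0,0,0,0,1.5,-0.75],[0,0,0,0,0,1.5,-0.75]]]'
python3 -m inch '[[[0,0,0,0,0,0,-0.4],[0,0,0,0,0,0,-0.2],[0,0,0,0,0,0,0],[0,0,0,0,0,0,0],[0,0,0,0,0,-10,0],[0,0,0,0,0,-40,0],[0,0,0,0,0,-75,-0.2],[0,0,0,0,0,-105,-0.2],[0,0,0,0,0,-105,-0.2],[0,0,0,0,0,-105,-0.2]]]'
python3 -c "
from h import *
p,d=get_image('scene'); cv2.imwrite('pics/c7.png',cv2.resize(p[140:250,250:360,::-1],None,fx=5.4,fy=5.4))
plan(436.5,155,150,110)"
```

```text
time: 21.67
ee_pos: [633.9, 188.8, 45.6]
tool_rot: [-0.116, 0.993, 0.0, 0.0]
wrist_force: [-2.6, -0.8, 5.9]
grip_width: 28.9
time: 22.5
ee_pos: [635.8, 189.6, 154.1]
tool_rot: [-0.116, 0.993, 0.001, 0.003]
wrist_force: [-0.9, -0.3, -0.1]
grip_width: 34.1
t=22.55 jaw=103.3 q7=1.22 ee=[634.4 188.8 152. ] gw=34.2 -> [0.000, 0.002, -0.117, 200.4, 12.7, 1.5]
```

View pics/c7.png

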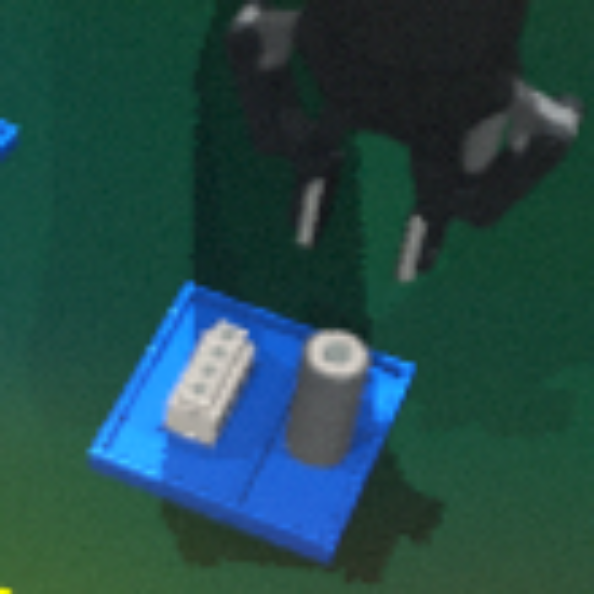

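```bash
python3 -m inch '[[[0,0,-0.05,198,14,2,-0.1],[0,0,-0.05,198,14,2,-0.1],[0,0,-0.05,198,14,2,-0.1],[0,0,-0.05,198,14,2,-0.1],[0,0,-0.05,198,14,2,-0.1],[0,0,-0.05,198,14,2,-0.1],[0,0,-0.05,198,14,2,-0.1],[0,0,-0.05,198,14,45,-0.1],[0,0,-0.05,198,14,55,-0.1],[0,0,-0.05,198,14,55,-0.1]]]'
python3 -c "
from h import *
p,d=get_image('scene'); cv2.imwrite('pics/d1.png',cv2.resize(p[80:190,290:400,::-1],None,fx=5.4,fy=5.4))
plan(437,155,42)"
```

```text
time: 23.38
ee_pos: [436.8, 156.0, 93.5]
tool_rot: [-0.14, 0.99, -0.0, -0.002]
wrist_force: [0.7, -0.9, 0.4]
grip_width: 38.6
t=23.43 jaw=106.2 q7=1.14 ee=[437.8 156.7  95. ] gw=38.5 -> [0.001, -0.002, 0.000, 1.1, -1.5, 53.0]
```

View pics/d1.png

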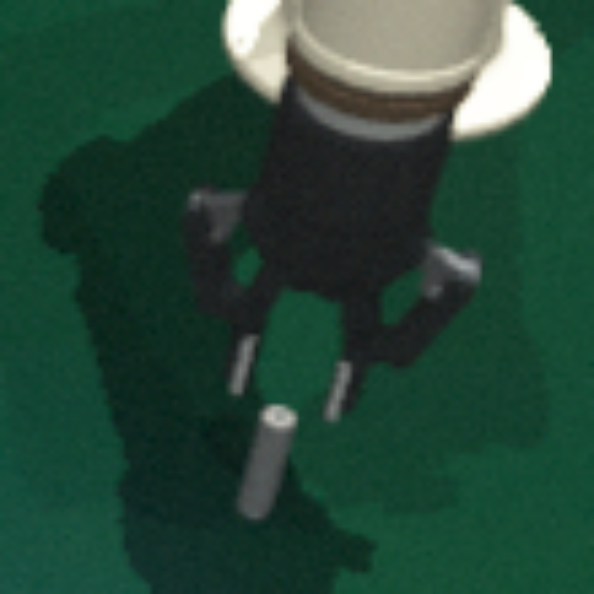

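```bash
python3 -m inch '[[[0,0,0,1,-1.5,0,-0.1],[0,0,0,1,-1.5,20,-0.1],[0,0,0,1,-1.5,40,-0.1],[0,0,0,1,-1.5,54,-0.1],[0,0,0,1,-1.5,54,-0.1],[0,0,0,1,-1.5,54,-0.1]]]'
python3 -c "
from h import *
p,d=get_image('scene'); cv2.imwrite('pics/d2.png',cv2.resize(p[80:190,290:400,::-1],None,fx=5.4,fy=5.4))
plan(437,155,42)"
```

```text
time: 23.93
ee_pos: [437.5, 155.3, 41.5]
tool_rot: [-0.141, 0.99, 0.0, -0.001]
wrist_force: [-0.5, 0.2, -0.1]
grip_width: 38.5
t=23.98 jaw=106.2 q7=1.07 ee=[438.  155.5  42. ] gw=38.5 -> [0.001, -0.001, 0.000, 1.1, -0.2, 0.0]
```

View pics/d2.png

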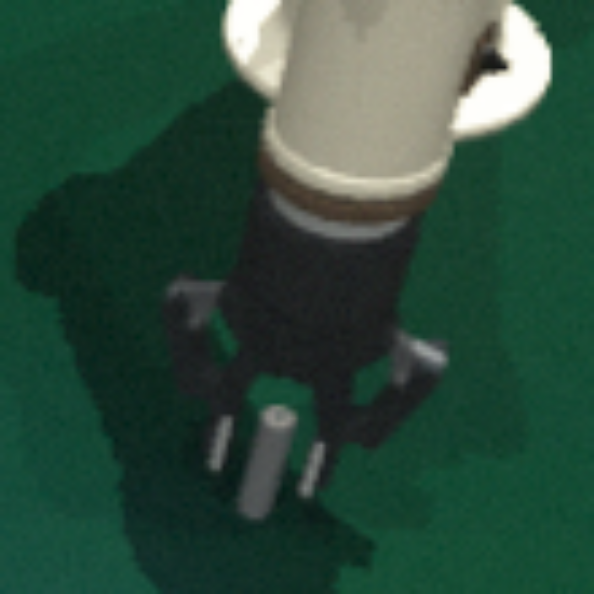

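```bash
python3 -m inch '[[[0,0,0,0.5,0,0,-0.95],[0,0,0,0.5,0,0,-0.95],[0,0,0,0.5,0,0,-0.95],[0,0,0,0.5,0,0,-0.95],[0,0,0,0.5,0,0,-0.95],[0,0,0,0.5,0,0,-0.95],[0,0,0,0.5,0,0,-0.95]]]'
python3 -m inch '[[[0,0,0,0,0,-15,-0.95],[0,0,0,0,0,-55,-0.95],[0,0,0,0,0,-95,-0.95],[0,0,0,0,0,-105,-0.95],[0,0,0,0,0,-105,-0.95],[0,0,0,0,0,-105,-0.95]]]'
python3 -c "
from h import *
plan(629.5,-65,142,94.7)"
```

```text
time: 24.57
ee_pos: [438.8, 155.8, 43.6]
tool_rot: [-0.141, 0.99, 0.001, 0.001]
wrist_force: [-0.0, -0.0, 6.4]
grip_width: 16.9
time: 25.07
ee_pos: [439.4, 155.4, 149.6]
tool_rot: [-0.14, 0.99, 0.0, 0.002]
wrist_force: [-0.3, -0.8, -2.1]
grip_width: 16.8
t=25.07 jaw=106.1 q7=1.21 ee=[439.4 155.4 149.6] gw=16.8 -> [0.000, 0.005, 0.200, -121.3, -264.6, 8.2]
```

```bash
python3 -m inch '[[[0,0.005,0.2,-121,-265,8,-0.95],[0,0.005,0.2,-121,-265,8,-0.95],[0,0.005,0.2,-121,-265,8,-0.95],[0,0.005,0.2,-121,-265,8,-0.95],[0,0.005,0.2,-121,-265,8,-0.95],[0,0.005,0.2,-121,-265,8,-0.95],[0,0.005,0.2,-121,-265,8,-0.95],[0,0.005,0.2,-121,-265,30,-0.95],[0,0.005,0.2,-121,-265,70,-0.95],[0,0.005,0.2,-121,-265,75,-0.95]]]'
python3 -m inch '[[[0,0,0,0,0,0,-0.95],[0,0,0,0,0,0,-0.95]]]'
python3 -c "
from h import *
p,d=get_image('scene'); cv2.imwrite('pics/d3.png',cv2.resize(p[100:220,170:290,::-1],None,fx=5,fy=5))
plan(629.5,-65,49,94.7)"
```

```text
time: 25.9
ee_pos: [623.9, -66.4, 66.8]
tool_rot: [-0.04, 0.999, 0.001, -0.006]
wrist_force: [-2.4, -0.7, -2.7]
grip_width: 16.8
time: 26.07
ee_pos: [621.1, -65.7, 64.4]
tool_rot: [-0.041, 0.999, 0.001, -0.01]
wrist_force: [-1.1, 0.9, -0.2]
grip_width: 16.4
t=26.12 jaw=94.7 q7=1.45 ee=[622.8 -65.7  66.2] gw=16.3 -> [0.003, -0.015, -0.001, -7.0, 0.1, 17.1]
```

View pics/d3.png

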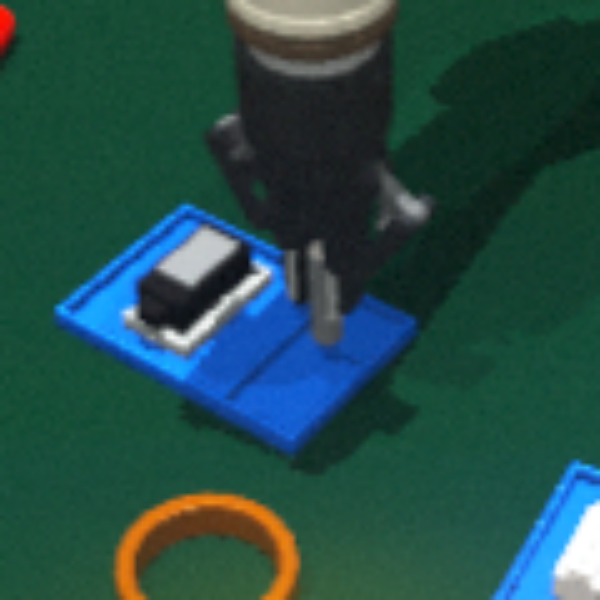

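```bash
python3 -m inch '[[[0.003,-0.015,0,-7,0,0,-0.95],[0.003,-0.015,0,-7,0,5,-0.95],[0.003,-0.015,0,-7,0,10,-0.95],[0.003,-0.015,0,-7,0,15,-0.95],[0.003,-0.015,0,-7,0,17,-0.95],[0.003,-0.015,0,-7,0,17,-0.95],[0.003,-0.015,0,-7,0,17,-0.95]]]'
python3 -c "
from h import *
p,d=get_image('scene'); cv2.imwrite('pics/d4.png',cv2.resize(p[120:200,190:270,::-1],None,fx=7,fy=7))
plan(629.5,-65,48,94.7)"
```

```text
time: 26.7
ee_pos: [629.3, -65.2, 48.9]
tool_rot: [-0.041, 0.999, -0.0, -0.0]
wrist_force: [-0.5, -0.3, -0.8]
grip_width: 16.7
t=26.75 jaw=94.6 q7=1.44 ee=[629.5 -65.2  49.1] gw=16.4 -> [-0.000, -0.000, -0.001, -0.0, 0.2, 1.1]
```

View pics/d4.png

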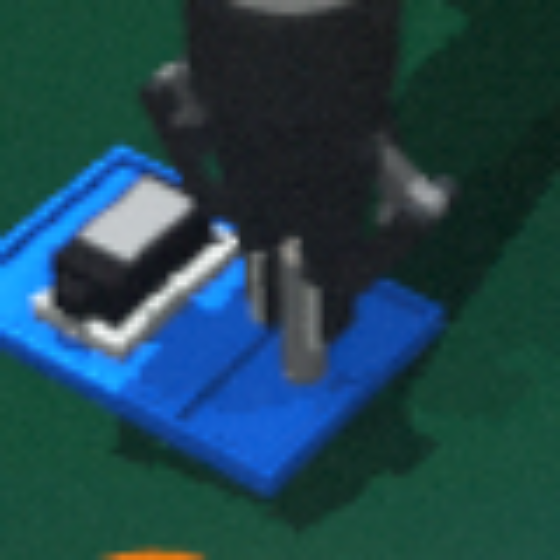

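```bash
python3 -c "
from h import *
q=(uv('scene',[[629.5,-65,69],[629.5,-65,4]])-[190,120])*7; print(q)"
```

```text
[[294.4296482  255.12321772]
 [297.07474325 375.29445097]]
```

```bash
python3 -c "
from h import *
p,d=get_image('scene'); im=cv2.resize(p[148:182,216:250,::-1],None,fx=16,fy=16,interpolation=cv2.INTER_CUBIC)
c=np.array([629.5,-65,0])
q=(uv('scene',[c+[0,0,69],c+[0,0,4],c+[20,0,4],c+[0,20,4]])-[216,148])*16
for a,b in q.astype(int)[:2]: cv2.circle(im,(int(a),int(b)),4,(0,0,255),-1)
print(q); cv2.imwrite('pics/d5.png',im)"
```

```text
[[256.98205304 135.13878336]
 [263.02798458 409.81588793]
 [186.15423899 472.52976726]
 [349.78067785 463.74987049]]
```

View pics/d5.png

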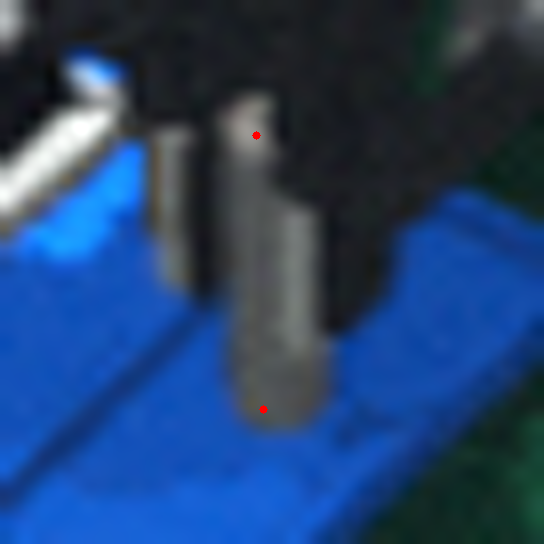

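```bash
python3 -m inch '[[[0,0,0,0,0,1,-0.95],[0,0,0,0,0,2,-0.95],[0,0,0,0,0,2.5,-0.95],[0,0,0,0,0,2.5,-0.95]]]'
```

```text
time: 27.13
ee_pos: [630.0, -65.2, 47.7]
tool_rot: [-0.041, 0.999, -0.0, 0.0]
wrist_force: [-1.8, -0.2, 5.3]
grip_width: 16.5
```

Contact is at 5 N. Open slowly, then lift away.

```bash
python3 -m inch '[[[0,0,0,0,0,0,-0.6],[0,0,0,0,0,0,-0.45],[0,0,0,0,0,0,-0.2],[0,0,0,0,0,0,-0.2],[0,0,0,0,0,0,-0.2]]]'
python3 -c "
from h import *
p,d=get_image('scene'); cv2.imwrite('pics/d6.png',cv2.resize(p[120:200,190:270,::-1],None,fx=7,fy=7))"
```

```text
time: 27.55
ee_pos: [629.9, -65.2, 47.5]
tool_rot: [-0.041, 0.999, -0.0, 0.0]
wrist_force: [-0.2, -0.1, -0.1]
grip_width: 34.3
```

View pics/d6.png

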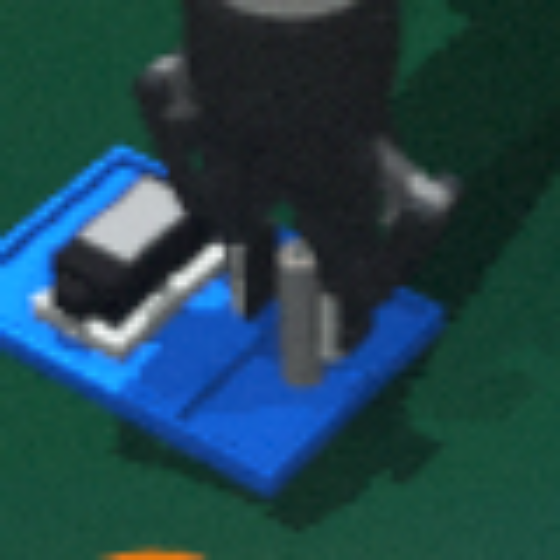

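Upright and free. I'll lift and move clear.

```bash
python3 -m inch '[[[0,0,0,0,0,-10,-0.2],[0,0,0,0,0,-40,-0.2],[0,0,0,0,0,-80,-0.2],[0,0,0,0,0,-120,-0.2],[0,0,0,100,100,-140,-0.2],[0,0,0,160,160,-140,-0.2],[0,0,0,160,160,-140,-0.2],[0,0,0,160,160,-140,-0.2],[0,0,0,160,160,-140,-0.2],[0,0,0,160,160,-140,-0.2]]]'
python3 - <<'E'
from h import *
p,d=get_image('scene'); cv2.imwrite('pics/e1.png',cv2.resize(p[60:260,150:400,::-1],(750,600)))
p,d=get_image('top'); cv2.imwrite('pics/e2.png',cv2.resize(p[120:320,150:400,::-1],(750,600)))
P=cloud('top',np.ones((384,512),bool),d)
LT=(np.array([632.5,-125]),4.7);ST=(np.array([638.5,156.5]),13.3)
for n,(c,a),(cx,cy),r,z0,z1 in [("plate",LT,(0,-25),50,10.5,19),("pack",LT,(0,-25),50,30,48),("thin",LT,(0,58),30,55,80),("thick",ST,(0,33),30,55,80),("block",ST,(0,-23),40,17,40)]:
    t=np.radians(a); L=(P[:,:2]-c)@np.array([[np.cos(t),-np.sin(t)],[np.sin(t),np.cos(t)]])
    s=(abs(L[:,0]-cx)<r)&(abs(L[:,1]-cy)<min(r,28))&(P[:,2]>z0)&(P[:,2]<z1)
    b=cv2.minAreaRect(L[s].astype(np.float32)); print(n,s.sum(),"local",np.round(b[0],1),np.round(b[1],1),round(b[2],1),"ztop",np.round(np.percentile(P[s,2],[10,50,90]),1))
meas('top',['test_jig','screwdriver','tape_roll'],d,.5)
print(monitor.get_obs()['time'],monitor.get_obs()['ee_pos'])
E
```

```text
time: 28.43
ee_pos: [453.3, 84.8, 188.2]
tool_rot: [-0.043, 0.999, -0.0, -0.0]
wrist_force: [0.2, -0.6, -0.6]
grip_width: 34.3
plate 175 local [ -2.  -23.8] [51.8 80.6] 89.2 ztop [11.4 13.8 16.6]
pack 412 local [  3.3 -27.3] [34.5 75.4] 89.8 ztop [33.8 37.3 40.3]
thin 51 local [-1.6 58.6] [16.5 16.3] 87.2 ztop [62.2 66.8 70.8]
thick 131 local [ 0.  30.7] [28.  27.7] 72.1 ztop [62.2 67.3 70.2]
block 209 local [ -0.2 -23.5] [24.7 50.1] 89.2 ztop [20.6 28.2 32.8]
test_jig 0.74 [63, 209, 107, 246] ztop 115 med 56 rect [583. 409.] [ 87. 105.] 2.2 | top-cloud [586. 413.] [36. 52.] 3.9 mean [586. 411.]
screwdriver 0.85 [404, 186, 450, 244] ztop 26 med 22 rect [ 600. -397.] [170.  28.] 30.4 | top-cloud [ 593. -400.] [153.  24.] 30.0 mean [ 564. -416.]
screwdriver 0.64 [273, 181, 349, 230] ztop 11 med 4 rect [ 630. -123.] [120. 170.] 5.3 | top-cloud [ 631. -124.] [117. 170.] 4.8 mean [ 630. -120.]
tape_roll 0.56 [246, 130, 277, 166] ztop 26 med 22 rect [773.  -6.] [87. 90.] 88.5 | top-cloud [776.  -6.] [88. 87.] 85.9 mean [775.  -7.]
28.6833 [458.51174638  80.76766453 188.05653624]
```

View pics/e1.png

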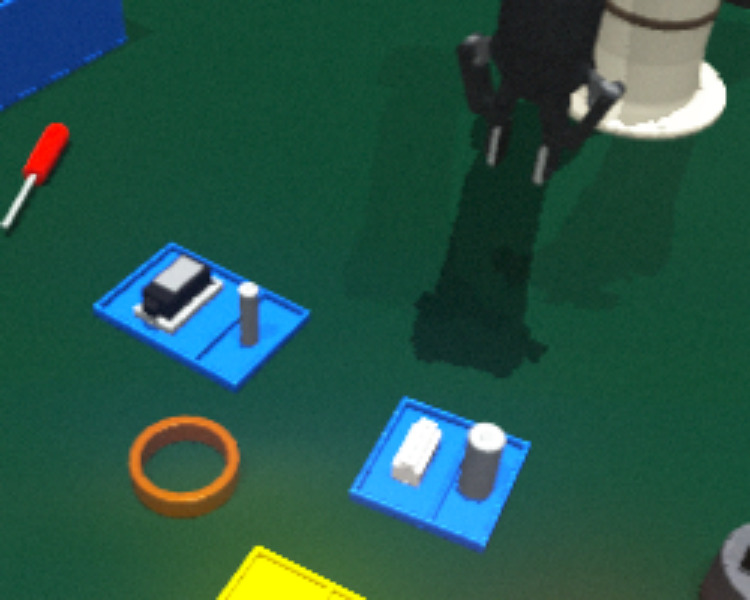

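View pics/e2.png

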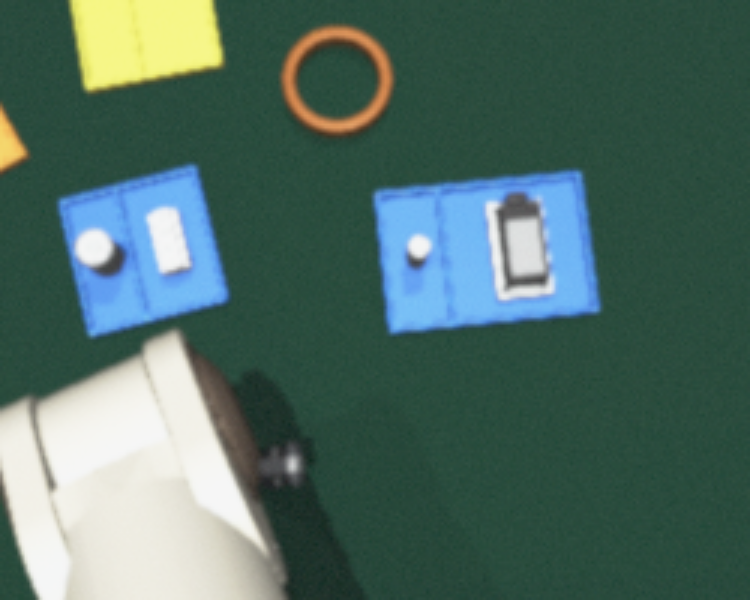

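All five parts are in place and the bystanders haven't moved, so I'm handing the job in.

```bash
python3 -c "
from workcell import bot; print(bot.finish_job())"
```

```text
the job is handed in; nothing more can be done
None
```

Both kits are made up and the job is handed in, at about 29 s of the 128 s allowed. No verdict was reported.

**Long tray:** In the top camera, the plate lies flat in the wide bay at tray (0, -25) mm. The pack's case is within about 2 mm of the plate's centre and lined up with it. The thin cell stands in the narrow bay at (-2, 59) mm.

**Square tray:** I used the blue tray and left the yellow and orange look-alikes alone. The thick cell stands in the narrow bay at (0, 31) mm, and the terminal block sits screws up in the wide bay at (0, -24) mm. Both cells and the block had tops at the heights expected for standing on the tray floor.

**Bystanders:** The test jig, screwdriver and tape roll measured within about 3 mm of where they started.

**Where checks disagreed:**
- **Cameras and arm:** they differ by 2–4 mm, mostly in y. I corrected for this when placing the later parts.
- **Thin cell:** it looked tilted by up to about 0.05 rad in the jaws, but stood upright once released.
- **Plate, last check:** the automatic outline came out 52 mm wide instead of 46, because it picked up edge pixels of the pack. The plate position above is from the clean measurement before the pack went on, and the last pictures show no change.

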